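# Load the milling jar and hold the cam lift at the top

### The arm

A 6-joint arm with a two-finger parallel gripper is mounted at the origin on the work surface. World frame = base frame: x ahead of the robot, y to its left, z up, the work surface at z = 0. Lengths are in mm, angles in degrees, forces in N, time in s.
With the tool pointing down it reaches from about 350 to 800 mm from the base axis. Payload 7.3 kg.
Tool frame: the origin (TCP) lies on the mounting face of the last link; the fingertips stand 173 mm ahead of it and the grasp point (between the pads) lies 155 mm ahead of it; z points along the fingers, y is the direction in which the jaws open and shut (so a half turn about z gives the same grasp; the last joint's range is limited). The gripper opens to 85 mm and grips with 20 to 120 N. Pads are 22 mm wide; open, the fingers measure 114 mm over their backs; the gripper's body (76 mm by 85 mm) begins 54 mm behind the grasp point. The pads swing forward as they close: fully open they stand 13 mm farther back than shut.
Start: joints at [-8.365, 19.595, 87.324, -0, 73.075, -8.365], TCP at [525.003, 0.022, 404.722] pointing down, gripper open.
Joint ranges: [-145.02, 145.02], [-44.19, 115.74], [2.07, 154.8], [-57.11, 237.11], [16.16, 152.29], [-177.93, 177.93]. Speed limits (degrees/s): [147.25, 147.25, 180, 180, 180, 180].

### API

Orientations are given as a 3x3 rotation matrix whose columns are the frame's x, y, z axes.
In Python, from station import bot gives the robot as it stands.
- The arm moves only by the shell command python3 -m handwheel 'ROWS' [OPENING] [FORCE]. ROWS is JSON, a list that holds one entry, the list of rows, each a list of 4 numbers: the shift along the world's x, y, z in cm, then the turn about the world's z in degrees. In form: [[[x, y, z, turn], ...]]. A call has 1 to 8 rows; each row is the pose to reach, as a shift and turn from the pose measured when the call began; what a row does not reach only later rows make up. A row lasts 1/10 s, in which the tool goes at most 50 mm and 8.59 degrees, less where a joint would pass 70% of its speed; a pose out of reach is approached as far as the arm can. A call with a gripper value outside its range is refused whole. OPENING is the finger opening in cm, from 0 to 8.54, set as the call begins (- or left out, the last holds). The fingers move at their own pace and stop on an object; FORCE is the grip in N (left out, the last holds). Time passes only in rows, so rows that repeat a pose let the fingers close. It gives the time, the measured TCP pose, the force and the opening at its end, in the units of the state.
- bot.observe(): the state, without advancing time (a new reading comes with each control period).
- bot.get_image(name): name is "scene" or "side" or "wrist"; returns a dict with "pixels" (400x640x3 uint8, blue, green, red), "fx", "fy", "cx", "cy" (pixels), "R" (3x3) and "t" (3): a world point X has camera coordinates R X + t. Camera axes: x right, y down, z forward; pixel columns grow to the right and rows downward; lengths in mm; the calibration is good to about 2 mm. A picture is of the moment at which its call begins. There is no depth.
- bot.finish_job(): hands the job in, once; it reports no verdict.
The state is a dict: "time_s": time; "joints": joint angles; "joint_vel": joint speeds; "joint_efforts": joint torques, N m; "ee_pos": TCP position; "tool_rot": TCP orientation; "wrist_force": force on the tool from outside, world axes, zero at the start; "torque": the same for the moment, N m; "opening": opening from 0.0 (shut) to 1.0 (fully open).
Only numpy, scipy, OpenCV 4.12 (cv2) and the standard library are available. Lean on these libraries where they do the work, as an engineer would, in place of code of your own. Each camera call takes 0.05 s, during which the arm holds its last target. There are 200 camera calls.

### The job

Pick up the scoop, scoop grinding balls out of the tray and tip at least three of them through the clamp ring into the jar, without touching the balls with the fingers, then stand the scoop upright on the bench again and let go of it. Then swing the jar lift's cam lever up to its highest lift point, where it stands upright and the jar comes up against the ring, and finish while holding it there with the fingers: it springs back if let go. Leave everything else where it stands.

Things in the scene. Friction and masses are not known exactly. Their poses are not given: they have to be found in the camera images.
- scoop: aluminium hand scoop, 120 g, standing on its flat pan; origin under the pan's centre, x to its open front edge, z up. Pan 70 long (x -35 to +35) x 60 wide, floor 2 mm thick; side walls 24 high, x -35 to +15, 48 to 55 apart; back wall 30. An upright post behind the back wall, x -49 to -33 mm. Balls stay in with the front raised 10 to 20 degrees, roll out with it lowered 40
- scoop_grip (a point): on the scoop's post, centre of its black grip (18 x 18 mm square, from 77 to 121 mm above the pan's underside; this point is at 100 mm). Axes as the scoop's
- tray_floor (a point): grey tray, fixed, 215 long (x -119 to +96) x 78 wide, 68 wide inside, walls 32 mm high, 54 mm round the ramp end (x > 50); point on the top of its floor, 3 mm above the bench, 60 mm before the ramp; x along the tray to the ramp, z up. Inside floor flat from x = -115 to +60 mm. The balls start between x = +2 and +63 mm; the rest is empty: the scoop fits in behind them
- ramp_foot (a point): middle of the line where the tray's floor (x = +60 mm of the tray) turns into a ramp, 55 degrees steep, 46 mm high, at the tray's end. Pushing the scoop flat along the floor in +x until its front edge meets the ramp rolls the balls into the pan; then raise its front by about 0.26 rad with the edge sliding up the ramp. Axes as the tray's
- ball0_center (a point): centre of a white ceramic grinding ball, 16 mm dia, 13 g; six alike in the tray
- ball1_center (a point): centre of a white ceramic grinding ball, 16 mm dia, 13 g; six alike in the tray
- ball2_center (a point): centre of a white ceramic grinding ball, 16 mm dia, 13 g; six alike in the tray
- ball3_center (a point): centre of a white ceramic grinding ball, 16 mm dia, 13 g; six alike in the tray
- ball4_center (a point): centre of a white ceramic grinding ball, 16 mm dia, 13 g; six alike in the tray
- ball5_center (a point): centre of a white ceramic grinding ball, 16 mm dia, 13 g; six alike in the tray
- stand: jar lift, fixed to the bench; origin under its centre, x away from its front, z up. Base 130 x 110 x 22 mm; two upright posts at x = +58 and -58 mm carry a flat clamp ring, 84 mm inside dia, 128 mm outside, from 132 to 140 mm high. The steel jar stands under the ring on a plate that the cam lifts; 12 mm below the ring with the lever level, just touching it at full lift
- ring_top (a point): centre of the clamp ring's opening, at its upper face (140 mm above the bench): the jar is loaded through it. Axes as the stand's
- jar_mid (a point): on the jar's axis, 25 mm above its underside. Jar 88 mm outside dia, 80 mm inside, 55 mm tall, floor 5 mm thick. This point is 89 mm above the bench at lever 0 and rises with the lever by 12 mm, to 101 mm at lever 1.57, then sinks
- cam_lever (a joint): cam lever angle (rad): 0 = level, pointing to the stand's front (-x); grows as the handle goes up; 1.57 = upright, the highest lift; stop at 2.4, past the top, where the jar sinks again. A return spring (0.4 N m per rad beyond 0.25: about 6 N at the handle when upright) brings it down when let go; nothing latches it. Starts between 0.1 and 0.45
- lever_hinge (a point): point on the lever's turning axis (along the stand's y, 42 mm above the bench), level in y with lever_grip; axes as the stand's
- lever_grip (a point): middle of the free part of the lever's handle: a black round bar, 14 mm dia, parallel to the stand's y, running from y = -66 to -126 mm of the stand (the flat lever arm is at y = -58 to -66); this point is at y = -103 mm and 95 mm from the turning axis. Axes turn with the lever
- spare_jar: bystander: closed steel jar, 70 mm dia, 68 mm tall, dark lid with a small knob; origin under its centre. It and the scoop may have swapped places
- bottle: bystander: clear bottle, 72 mm dia, 170 mm tall; origin under its centre
- tip_box: bystander: white box 85 x 125 x 55 mm; origin under its centre
- dishes: bystander: stack of three clear dishes, 90 mm dia, 47 mm tall; origin under its centre
- marker: bystander: black marker pen, 14 mm dia, 120 mm between its end centres, lying along its own x; origin under its middle
- beaker: bystander: glass beaker, 68 mm dia, 80 mm tall; origin under its centre
- tube_rack: bystander, fixed: white tube rack 100 x 200 mm, 110 mm high with its tubes; origin under its centre
Not all that is in view belongs to the job. Leave any red look-alike of the scoop alone.

How it is judged:
By the outcome, as a careful person would: the job done as asked, in the order asked, and still so for the second after the job is handed in, while the arm keeps its last pose, push and grip.
It also fails if it takes over 72 s, if anything falls off the work surface, if the arm or the gripper's body presses on something with over 40 N, if the wrist force passes 120 N, or if a joint passes its speed limit or range.

## Working session

There is one attempt and no reset: what is moved stays moved. The work goes in short steps, Python scripts to look and compute and a shell command to move; the robot and the scene stay as the last step left them, time stands still between calls to the robot, and variables do not carry over. Pictures are saved under pics/ and viewed, about 8 in all and at most 12, crops included, and the job is handed in when it is done.

```bash
mkdir -p pics; ls
cat > h.py <<'E'
import numpy as np, cv2
from station import bot
def save(n,f,crop=None,s=1):
    im=bot.get_image(n); np.savez('pics/'+f+'.npz',**im); p=im['pixels']
    if crop: a,b,c,d=crop; p=p[b:d,a:c]
    cv2.imwrite('pics/'+f+'.png',cv2.resize(p,None,fx=s,fy=s,interpolation=cv2.INTER_CUBIC))
def ray(f,u,v,z):
    m=np.load('pics/'+f+'.npz'); R,t=m['R'],m['t']
    d=R.T@np.array([(u-m['cx'])/m['fx'],(v-m['cy'])/m['fy'],1]); c=-R.T@t
    return c+d*(z-c[2])/d[2]
def proj(f,X):
    m=np.load('pics/'+f+'.npz'); p=m['R']@np.array(X,float)+m['t']
    return np.array([m['fx']*p[0]/p[2]+m['cx'],m['fy']*p[1]/p[2]+m['cy']])
E
python3 - <<'E'
from h import *
for n in('scene','side','wrist'):
    save(n,n+'0',s=1.25 if n!='wrist' else 1)
    m=np.load('pics/'+n+'0.npz'); print(n,(-m['R'].T@m['t']).round(),m['R'].round(2).tolist(),m['fx'])
E
```

```text
pics
scene [1165.  693.  973.] [[-0.75, 0.66, 0.02], [0.44, 0.52, -0.74], [-0.49, -0.55, -0.67]] 451.81783416563724
side [  19. -601.  876.] [[0.76, -0.65, -0.01], [-0.45, -0.51, -0.73], [0.47, 0.56, -0.68]] 425.73596942254113
wrist [525.  76. 373.] [[1.0, 0.0, -0.0], [0.0, -0.95, 0.3], [-0.0, -0.3, -0.95]] 303.45143243409274
```

View pics/scene0.png

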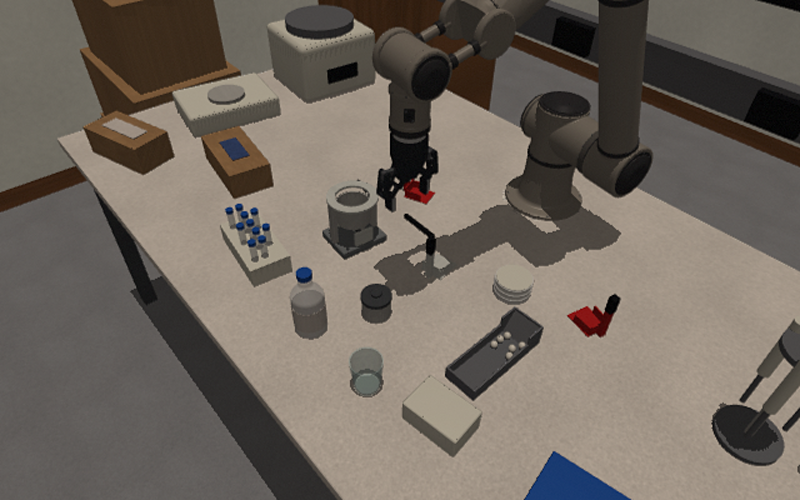

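View pics/side0.png

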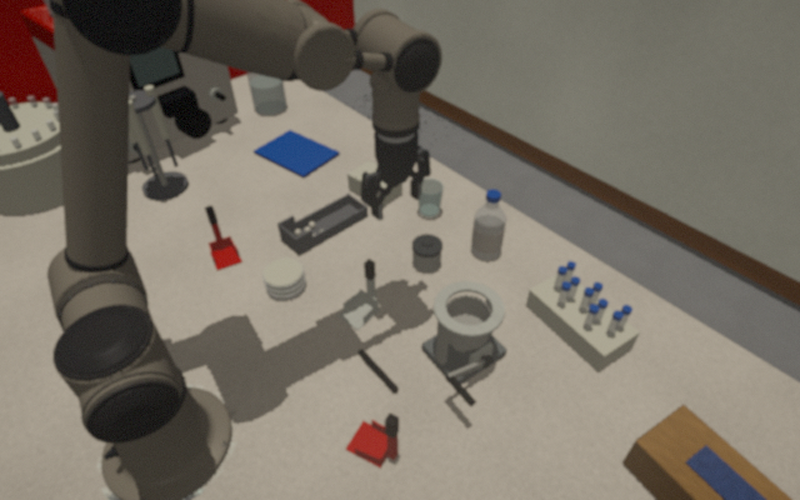

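Run:
```python
from h import *
a=np.load('pics/scene0.npz')['pixels'][140:330,255:445]; b=np.load('pics/side0.npz')['pixels'][150:330,215:415]
cv2.imwrite('pics/c1.png',cv2.resize(a,None,fx=3.15,fy=3.15,interpolation=cv2.INTER_CUBIC))
cv2.imwrite('pics/c2.png',cv2.resize(b,None,fx=3.3,fy=3.3,interpolation=cv2.INTER_CUBIC))
```

```text
(no output)
```

View pics/c1.png

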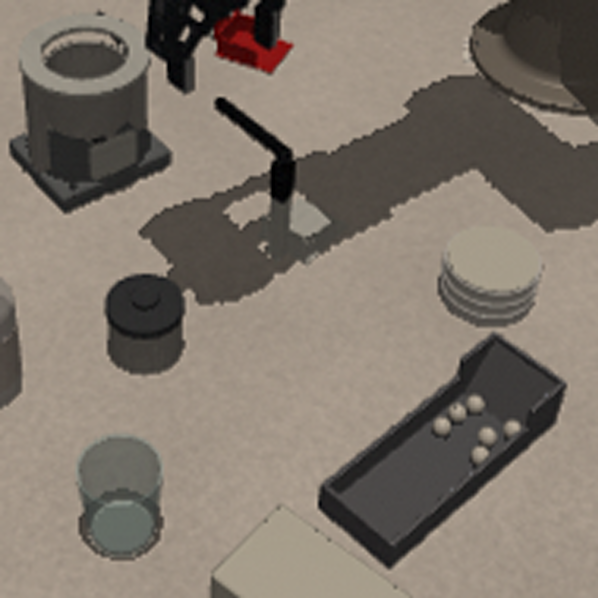

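View pics/c2.png

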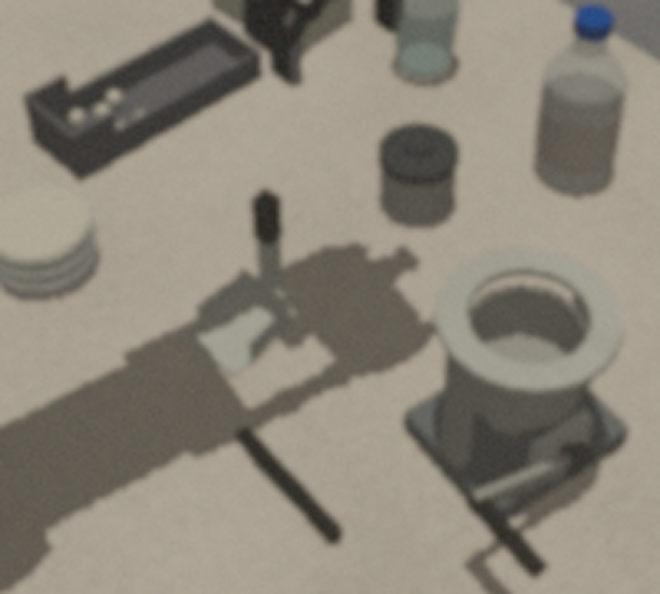

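Run:
```python
from h import *
def A(x,y,z): return ray('scene0',255+x/3.15,140+y/3.15,z)[:2].round(1)
def B(x,y,z): return ray('side0',215+x/3.3,150+y/3.3,z)[:2].round(1)
print('grip top',A(284,155,121),B(265,197,121),'bot',A(283,203,77),B(268,240,77))
print('pan front',B(197,335,2),B(237,375,2),B(275,312,2))
print('tray rear',A(320,488,32),A(390,562,32),B(208,22,32),B(260,62,32))
print('tray ramp',A(494,336,54),A(565,383,54),B(28,97,54),B(80,135,54), B(82,178,0))
print('ring',A(84,53,140),B(530,318,140),B(437,318,140),B(622,318,140),A(20,53,140),A(148,53,140))
print('base',A(10,148,22),A(66,205,22),A(170,152,22),B(407,420,22),B(625,432,22))
for z in(50,60,70,80): print('lev',z,B(480,505,z),B(540,572,z))
print('balls',[A(*p,11) for p in((441,426),(457,412),(475,404),(487,437),(513,429),(480,455))])
print(bot.observe()['wrist_force'])
print('rackmarker',A(220,103,7),A(288,152,7),B(245,435,7),B(335,537,7))
print('dishes',A(491,262,47),'redscoop',A(265,45,0))
```

```text
grip top [462.1  16.3] [467.6  20.7] bot [472.6  29.4] [465.7  17.8]
pan front [399.2  31.2] [398.8 -22. ] [461.6   8.8]
tray rear [643.4 256. ] [650.4 339. ] [630.3 322.4] [630.2 239.9]
tray ramp [431.1 251.4] [425.9 324. ] [426.4 317. ] [433.7 242.8] [430.6 248.1]
ring [ 522.6 -201.2] [ 519.4 -206.2] [ 471.7 -164.5] [ 566.6 -247.4] [ 569.7 -240.6] [ 475.5 -161.6]
base [ 586.  -249.9] [ 593.5 -145.7] [ 465.8 -140.5] [ 459.5 -151.4] [ 572.8 -264.6]
lev 50 [ 434.7 -250.6] [ 428.4 -312.3]
lev 60 [ 429.6 -254.9] [ 423.5 -315.8]
lev 70 [ 424.6 -259.1] [ 418.5 -319.3]
lev 80 [ 419.6 -263.3] [ 413.5 -322.8]
balls [array([509.3, 267.9]), array([487.6, 266.7]), array([469.2, 271. ]), array([488.4, 300.9]), array([465.1, 309.7]), array([507.2, 309.3])]
[ 0.2316667  -0.17990764 -0.51358705]
rackmarker [ 362.3 -180.2] [361.6 -75.1] [366.7 -74. ] [ 361.2 -184. ]
dishes [358.3 187.3] redscoop [ 248.2 -231.6]
```

View pics/wrist0.png

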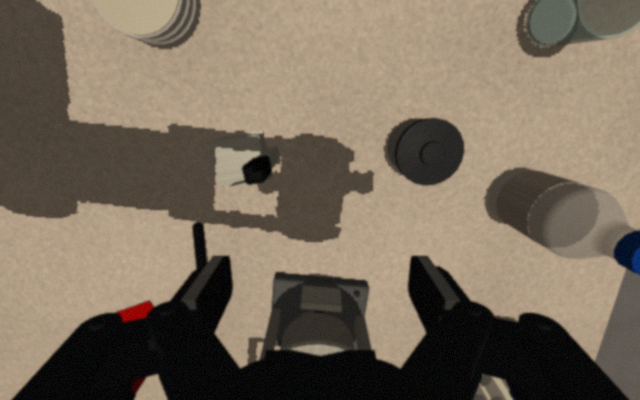

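Run:
```python
from h import *
print(bot.observe()['tool_rot'])
for n,X in dict(gt=(466,18,121),gb=(466,18,77),f1=(399,31,2),f2=(399,-22,2)).items(): print(n,proj('wrist0',X).round())
```

```text
[[-3.85829375e-05  9.99999373e-01 -1.11930506e-03]
 [ 9.99999982e-01  3.87885378e-05  1.83664533e-04]
 [ 1.83707834e-04 -1.11929795e-03 -9.99999357e-01]]
gt [251. 178.]
gb [260. 168.]
f1 [216. 145.]
f2 [220. 188.]
```

```bash
python3 -m handwheel '[[[-2,1,0,-8.5],[-4,2,0,-17],[-5.9,1.8,0,-25.5],[-5.9,1.8,0,-34],[-5.9,1.8,0,-42],[-5.9,1.8,0,-50],[-5.9,1.8,0,-58],[-5.9,1.8,0,-66]]]' 8.5 60; python3 -m handwheel '[[[0,0,-1,-8],[0,0,-2,-16],[0,0,-3,-24],[0,0,-3,-24],[0,0,-3,-24]]]'
python3 - <<'E'
from h import *
save('wrist','w1',s=1.25); o=bot.observe(); print(o['ee_pos'],o['tool_rot'],o['joints'])
E
```

```text
time_s: 0.95
ee_pos: [465.8, 18.1, 404.0]
tool_rot: [[0.916, 0.402, -0.001], [0.402, -0.916, 0.001], [-0.0, -0.001, -1.0]]
wrist_force: [0.2, -0.1, 0.1]
opening: 0.997
time_s: 1.45
ee_pos: [465.8, 18.1, 374.0]
tool_rot: [[1.0, -0.002, -0.001], [-0.002, -1.0, 0.001], [-0.001, -0.001, -1.0]]
wrist_force: [0.7, 0.4, 0.3]
opening: 0.999
[465.91948099  18.02673583 374.30176168] [[ 9.99997057e-01 -2.42539367e-03 -5.22548386e-05]
 [-2.42531869e-03 -9.99996093e-01  1.39011372e-03]
 [-5.56262074e-05 -1.38998289e-03 -9.99999032e-01]] [-7.23892655e+00  1.51440342e+01  9.88982715e+01  8.60969445e-02
  6.59707246e+01  8.28649684e+01]
```

View pics/w1.png

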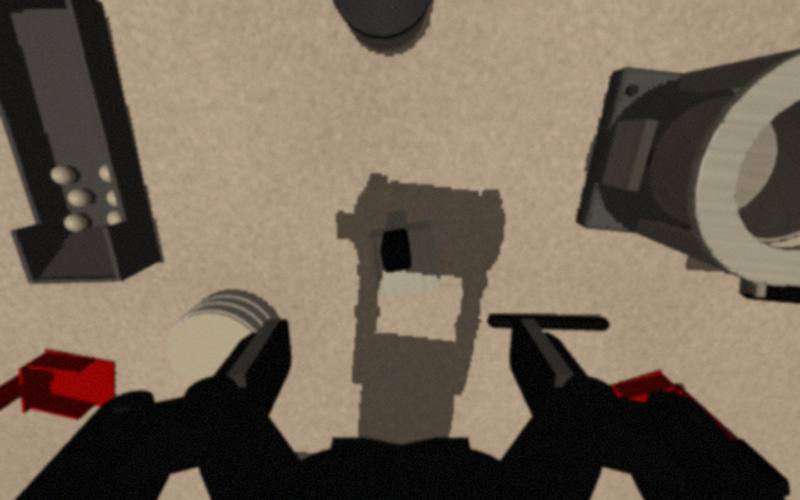

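Run:
```python
from h import *
p=np.load('pics/w1.npz')['pixels'][150:250,270:390]
p=cv2.convertScaleAbs(p,alpha=1.6,beta=20)
cv2.imwrite('pics/c3.png',cv2.resize(p,None,fx=6,fy=6,interpolation=cv2.INTER_CUBIC))
```

```text
(no output)
```

View pics/c3.png

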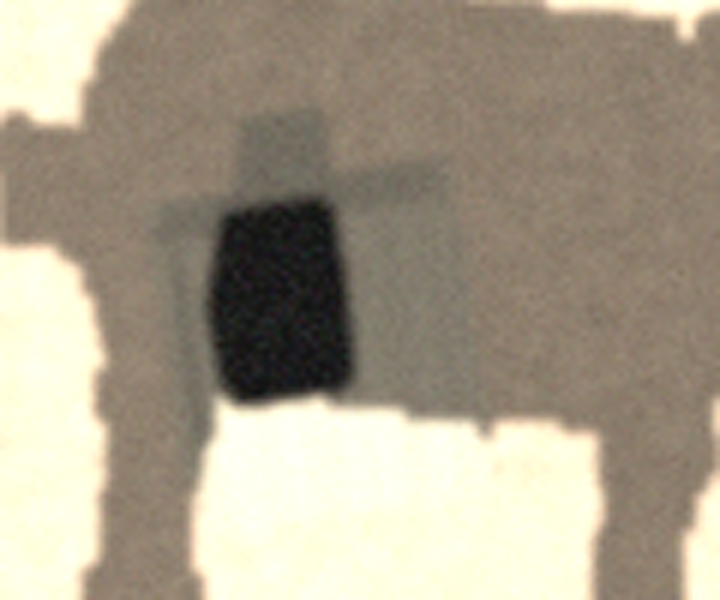

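Run:
```python
from h import *
def C(x,y,z): return ray('w1',270+x/6,150+y/6,z)[:2].round(1)
print('post foot rear',C(240,122,0),C(322,108,0))
print('backwall top',C(160,207,30),C(445,160,30))
print('grip rear bottom',C(222,213,77),C(330,198,77))
print('grip front top',C(226,402,121),C(352,384,121))
def W(x,y,z): return ray('w1',x/1.25,y/1.25,z)[:2].round(1)
print('tray ramp top',W(13,232,54),W(133,225,54),W(30,283,54),W(122,280,54),W(162,260,0))
print('side step',W(100,0,32))
print('ramp foot',W(38,223,3),W(118,222,3))
print('inner side',W(7,10,3),W(68,8,3))
print('base',W(577,222,22),W(612,72,22),W(683,75,22))
```

```text
post foot rear [471.9  29.9] [474.6  14.2]
backwall top [462.8  43.1] [471.2  -7.1]
grip rear bottom [473.8  30. ] [476.1  13.8]
grip front top [459.9  27.8] [462.4  11.5]
tray ramp top [468.2 322.5] [473.7 226.9] [425.  321.8] [427.6 245.7] [426.6 245.6]
side step [632.6 231.5]
ramp foot [463.6 350.8] [464.4 277. ]
inner side [634.4 326. ] [635.7 277.8]
base [ 468.2 -134.5] [ 586.5 -145.2] [ 584.2 -200.3]
```

```bash
python3 -m handwheel '[[[0.15,0.25,-3,8],[0.15,0.25,-7,9.3],[0.15,0.25,-10,9.3],[0.15,0.25,-11.9,9.3],[0.15,0.25,-11.9,9.3],[0.15,0.25,-11.9,9.3]]]' 8.5 80; python3 -m handwheel '[[[0,0,0,0],[0,0,0,0],[0,0,0,0],[0,0,0,0],[0,0,0,0],[0,0,0,0],[0,0,0,0],[0,0,0,0]]]' 0 80;  python3 -m handwheel '[[[0,0,0,0],[0,0,0,0],[0,0,0,0],[0,0,0,0],[0,0,0,0]]]'
```

```text
time_s: 2.1
ee_pos: [467.9, 20.5, 256.1]
tool_rot: [[0.987, 0.161, 0.001], [0.161, -0.987, 0.001], [0.001, -0.001, -1.0]]
wrist_force: [0.8, 0.3, 0.5]
opening: 0.993
time_s: 2.9
ee_pos: [468.0, 20.5, 256.4]
tool_rot: [[0.987, 0.161, 0.001], [0.161, -0.987, 0.001], [0.001, -0.001, -1.0]]
wrist_force: [-0.9, 0.7, 5.9]
opening: 0.202
time_s: 3.4
ee_pos: [468.0, 20.5, 256.5]
tool_rot: [[0.987, 0.161, 0.001], [0.161, -0.987, 0.001], [0.001, -0.001, -1.0]]
wrist_force: [-0.9, -0.4, 3.6]
opening: 0.199
```

```bash
python3 -m handwheel '[[[0,0,2,0],[0,0,5,0],[0,0,9,0],[0,0,12,0],[0,0,13,0],[0,0,13,0]]]' - 80
python3 - <<'E'
from h import *
save('side','s1',crop=(200,130,360,290),s=4); print(bot.observe()['wrist_force'])
E
python3 -m handwheel '[[[1,2,0,-3],[3,6,0,-7.3],[6,10,0,-7.3],[9,14,0,-7.3],[11,18,0,-7.3],[13,22,0,-7.3],[14,25,0,-7.3],[14,26.5,0,-7.3]]]'; python3 -m handwheel '[[[0,0,0,0],[0,0,0,0]]]'
python3 - <<'E'
from h import *
save('side','s2',crop=(160,110,360,290),s=3.3);save('scene','s3',crop=(330,180,490,340),s=3.5)
E
```

```text
time_s: 4.0
ee_pos: [468.1, 20.5, 387.0]
tool_rot: [[0.987, 0.161, 0.003], [0.161, -0.987, 0.001], [0.003, -0.0, -1.0]]
wrist_force: [-0.0, -0.9, -0.6]
opening: 0.201
[-0.64295167  0.11808595 -1.21177929]
time_s: 4.85
ee_pos: [608.2, 288.0, 381.4]
tool_rot: [[0.999, 0.036, -0.004], [0.036, -0.999, 0.0], [-0.004, -0.0, -1.0]]
wrist_force: [-0.3, -0.2, -1.3]
opening: 0.196
time_s: 5.05
ee_pos: [607.8, 287.5, 379.2]
tool_rot: [[0.999, 0.036, -0.008], [0.036, -0.999, -0.002], [-0.008, 0.001, -1.0]]
wrist_force: [-0.8, -0.9, -1.0]
opening: 0.199
```

View pics/s3.png

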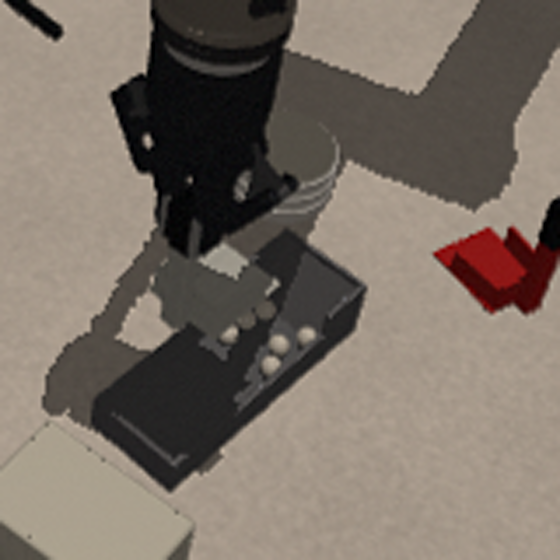

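```bash
python3 -m handwheel '[[[0,0.1,-2,0],[0.1,0.2,-5,0],[0.1,0.2,-7,0],[0.1,0.2,-7,0],[0.1,0.2,-7,0]]]'
python3 - <<'E'
from h import *
save('wrist','w2',crop=(120,0,520,300),s=2)
E
```

```text
time_s: 5.65
ee_pos: [609.4, 287.6, 311.8]
tool_rot: [[0.999, 0.033, -0.005], [0.033, -0.999, -0.001], [-0.005, 0.001, -1.0]]
wrist_force: [0.4, 0.0, -0.5]
opening: 0.202
```

View pics/w2.png

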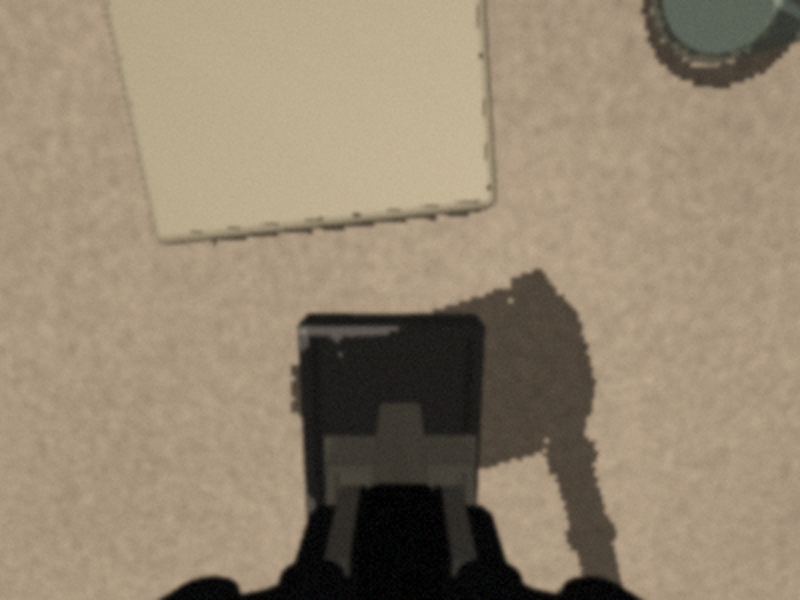

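Run:
```python
from h import *
def C(x,y,z): return ray('w2',120+x/2,y/2,z)[:2].round(1)
print('tray rear outer',C(299,327,32),C(484,322,32))
print('tray sides',C(308,495,32),C(478,460,32))
print('inner rear',C(320,328,32),C(470,325,32))
print('pan rear',C(322,436,57),C(477,435,57),'post rear',C(380,404,55),C(424,404,55))
```

```text
tray rear outer [638.  329.9] [642.6 253.8]
tray sides [561.6 327.1] [581.2 251.8]
inner rear [637.8 321.2] [641.2 259.4]
pan rear [599.8 317.5] [602.3 256.8] post rear [613.1 295.2] [613.7 278. ]
```

```bash
python3 -m handwheel '[[[0,0.35,0,0.3],[0,0.35,-1,0.3],[0,0.35,-2.5,0.3],[0,0.35,-4,0.3],[0,0.35,-4.8,0.3],[0,0.35,-4.8,0.3]]]'; python3 -m handwheel '[[[0,0,-0.2,0],[0,0,-0.4,0],[0,0,-0.4,0]]]'
```

```text
time_s: 6.3
ee_pos: [609.2, 291.4, 263.2]
tool_rot: [[0.999, 0.039, -0.005], [0.039, -0.999, -0.001], [-0.006, 0.001, -1.0]]
wrist_force: [1.3, 0.2, -0.4]
opening: 0.198
time_s: 6.6
ee_pos: [609.3, 291.4, 259.7]
tool_rot: [[0.999, 0.039, -0.005], [0.039, -0.999, -0.001], [-0.005, 0.001, -1.0]]
wrist_force: [0.2, -0.6, -1.1]
opening: 0.199
```

```bash
python3 -m handwheel '[[[0,0,-0.2,0],[0,0,-0.2,0],[0,0,-0.2,0]]]';python3 -m handwheel '[[[0,0,-0.1,0],[0,0,-0.2,0],[0,0,-0.2,0]]]'
```

```text
time_s: 6.9
ee_pos: [609.4, 291.4, 259.5]
tool_rot: [[0.999, 0.039, -0.003], [0.039, -0.999, -0.0], [-0.003, 0.0, -1.0]]
wrist_force: [-2.1, -1.5, 6.3]
opening: 0.197
time_s: 7.2
ee_pos: [609.4, 291.5, 259.4]
tool_rot: [[0.999, 0.039, -0.001], [0.039, -0.999, 0.0], [-0.001, -0.0, -1.0]]
wrist_force: [-2.9, -1.3, 9.4]
opening: 0.201
```

```bash
python3 -m handwheel '[[[-0.6,-0.02,0.05,0],[-1.4,-0.05,0.05,0],[-2.2,-0.08,0.05,0],[-3.0,-0.1,0.05,0],[-3.8,-0.13,0.05,0],[-4.6,-0.16,0.05,0],[-5.4,-0.19,0.05,0],[-6,-0.21,0.05,0]]]'; python3 -m handwheel '[[[-0.4,-0.01,0,0],[-0.7,-0.02,0,0],[-0.8,-0.02,0,0],[-0.8,-0.02,0,0]]]'
python3 - <<'E'
from h import *
save('side','s4',crop=(190,150,320,250),s=5);save('scene','s5',crop=(350,210,460,330),s=5)
E
```

```text
time_s: 8.0
ee_pos: [548.7, 289.4, 259.9]
tool_rot: [[0.999, 0.039, -0.001], [0.039, -0.999, 0.0], [-0.001, -0.0, -1.0]]
wrist_force: [-0.4, 0.4, -1.3]
opening: 0.201
time_s: 8.4
ee_pos: [540.7, 289.2, 260.0]
tool_rot: [[0.999, 0.039, -0.001], [0.039, -0.999, 0.0], [-0.001, -0.0, -1.0]]
wrist_force: [0.5, 0.4, -1.7]
opening: 0.201
```

```bash
python3 -m handwheel '[[[-0.2,0,0,0],[-0.3,0,0,0],[-0.3,0,0,0]]]'
```

```text
time_s: 8.8
ee_pos: [537.9, 289.2, 260.0]
tool_rot: [[0.999, 0.039, -0.001], [0.039, -0.999, 0.0], [-0.001, -0.0, -1.0]]
wrist_force: [1.3, 0.7, -0.8]
opening: 0.199
```

```bash
python3 -m handwheel '[[[-0.2,0,-0.05,0],[-0.3,0,-0.05,0],[-0.3,0,-0.05,0]]]'; python3 -m handwheel '[[[-0.2,0,-0.0,0],[-0.3,0,-0.0,0],[-0.3,0,-0.0,0]]]'
python3 - <<'E'
from h import *
save('scene','s5',crop=(340,200,470,320),s=5)
E
```

```text
time_s: 9.1
ee_pos: [536.0, 289.1, 260.6]
tool_rot: [[0.999, 0.039, 0.004], [0.039, -0.999, 0.001], [0.004, -0.001, -1.0]]
wrist_force: [5.2, -0.9, 1.2]
opening: 0.204
time_s: 9.4
ee_pos: [534.1, 289.0, 261.6]
tool_rot: [[0.999, 0.039, 0.009], [0.039, -0.999, 0.002], [0.009, -0.002, -1.0]]
wrist_force: [7.1, -1.1, 0.5]
opening: 0.199
```

View pics/s5.png

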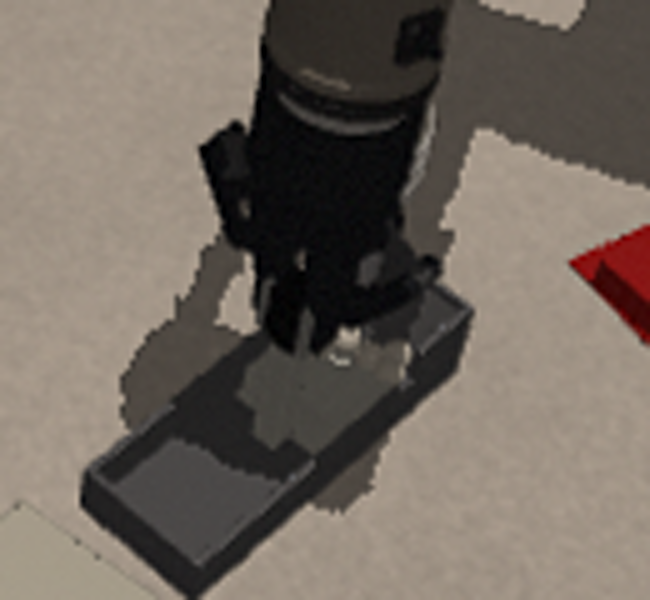

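```bash
python3 -m handwheel '[[[0,0,0.5,0],[-0.3,-0.01,1,0],[-0.65,-0.02,1.5,0],[-1.0,-0.03,2.0,0],[-1.7,-0.06,3,0],[-2.3,-0.08,3.9,0],[-2.5,-0.09,4.3,0],[-2.5,-0.09,4.3,0]]]' - 80
```

```text
time_s: 10.25
ee_pos: [508.8, 288.3, 305.7]
tool_rot: [[0.999, 0.04, 0.011], [0.04, -0.999, 0.003], [0.011, -0.002, -1.0]]
wrist_force: [0.7, -0.1, -0.5]
opening: 0.201
```

```bash
python3 -m handwheel '[[[0.05,0,0.85,0],[-1.2,-0.04,0.95,0],[-1.6,-0.05,0.3,0],[-1.7,-0.06,-0.4,0],[-1.7,-0.06,-0.9,0],[-1.7,-0.06,-1.1,0]]]' - 80
python3 - <<'E'
from h import *
save('side','s6',crop=(180,140,310,240),s=6);save('scene','s7',crop=(350,200,460,320),s=5)
print(bot.observe()['wrist_force'],bot.observe()['torque'])
E
```

```text
time_s: 10.85
ee_pos: [497.3, 288.1, 301.9]
tool_rot: [[0.999, 0.04, 0.035], [0.039, -0.999, 0.009], [0.035, -0.008, -0.999]]
wrist_force: [17.2, -1.5, 29.9]
opening: 0.201
[15.84594512 -0.91825072 27.11221076] [-0.60896337 -1.87107968  0.09268872]
```

View pics/s6.png

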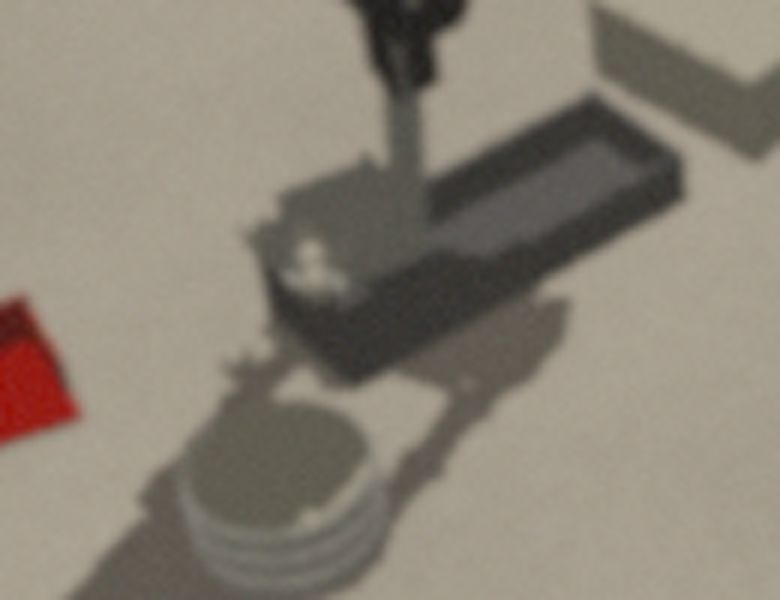

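```bash
python3 -m handwheel '[[[-0.2,0,-0.3,0],[-0.3,0,-0.7,0],[-0.3,0,-1.0,0]]]' - 25;  python3 - <<'E'
from h import *
o=bot.observe();print(o['wrist_force'],o['torque'])
save('side','s8')
a=np.load('pics/s8.npz')['pixels'].astype(int); 
g=a[155:210,215:265].sum(2)//3
for r in g[::2]: print(''.join('%4d'%v for v in r[::2]))
E
```

```text
time_s: 11.25
ee_pos: [498.5, 288.4, 297.5]
tool_rot: [[0.998, 0.04, 0.053], [0.039, -0.999, 0.014], [0.054, -0.012, -0.998]]
wrist_force: [12.5, -0.3, 21.6]
opening: 0.198
[12.47824242 -0.33856003 21.55104633] [-0.25338093 -1.46005757  0.10048061]
 154 154 155 154 153 154 153 152 154 153 154 154 153 152 146  82  55  65  92 131 150 155 153 151 153
 153 153 154 153 154 153 151 152 151 151 151 153 151 152 146 100  75  84 130 150 153 153 153 151 151
 156 154 155 154 153 154 152 150 151 151 153 152 151 150 145 103  83  86 134 153 153 153 154 154 154
 155 153 156 154 154 152 154 152 152 151 151 152 152 153 146 101  83  90 134 152 155 154 155 153 150
 155 156 154 156 154 154 155 151 153 153 153 150 151 154 148 103  84  86 133 155 154 153 150 130 108
 156 154 156 155 156 156 153 152 151 153 155 153 146 137 143 101  85  87 133 153 148 140 114  79  61
 155 156 156 155 154 156 153 153 152 153 149 140 118  96 117  97  83  87 131 140 116  85  60  53  50
 156 155 156 155 154 154 154 148 141 126 111  96  87  83  85  84  82  85  99  84  63  52  52  53  52
 155 155 156 154 155 147 125 107  95  87  8
[... 1276 characters left out ...]
54 153 149 147 111  89  81  64  53  54  54  54  52  53  57  52  54  68  82  87  90  90  92  91
 151 146 140 125 131  94  86  86  83  67  56  54  53  50  51  57  64  79  85  87  89  89  84  88  91
 151 127 104  99  94  83  92 118 117  85  71  57  52  53  69  83  87  89  89  93  87  89  89  90  90
 154 138 106  88  87  90 124 149 147 120  99  90  71 100 132 137 128 109  96  89  88  89  89  90  90
 151 119  96  90  91 117 145 149 148 146 142 146 138 149 153 155 152 151 142 128  95  90  89  90 108
 146  99  88  93  93 105 107 104 111 122 136 148 153 154 154 155 153 153 156 140  96  91  88 107 143
 117  88  90  89  92  89  88  87  92  92  95 113 143 151 154 154 154 152 151 115  90  87  93 131 154
```

```bash
python3 -m handwheel '[[[0.5,0,0,0],[1.1,0.04,-0.2,0],[1.7,0.06,-0.4,0],[2.2,0.08,-0.5,0],[2.2,0.08,-0.5,0]]]' - 25;  python3 - <<'E'
from h import *
o=bot.observe();print(o['wrist_force'],o['torque'])
save('side','s9',crop=(180,130,310,230),s=6);save('scene','s10',crop=(340,200,470,320),s=5)
a=cv2.imread('pics/s9.png');b=cv2.imread('pics/s10.png')
E
```

```text
time_s: 11.8
ee_pos: [521.0, 289.1, 290.9]
tool_rot: [[0.998, 0.039, 0.051], [0.039, -0.999, 0.014], [0.052, -0.011, -0.999]]
wrist_force: [0.2, 1.3, -2.1]
opening: 0.202
[ 0.15758434  1.26221807 -2.12963632] [-0.02427822 -0.03307313  0.01566701]
```

Run:
```python
from h import *
o=bot.observe(); R=np.array(o['tool_rot']); p=np.array(o['ee_pos']); g=p+155*R[:,2]
print(g)
def pts(f,al):
    c,s=np.cos(al),np.sin(al)
    for n,q in dict(fl=(35,30,0),fr=(35,-30,0),post=(-41,0,60),wallFL=(15,27,24),wallFR=(15,-27,24)).items():
        x,y,z=q[0]+41,q[1],q[2]-100
        x,z=c*x-s*z, s*x+c*z      # nose up
        X=g+R@np.array([-x,y,-z]); print(f,al,n,X.round(),proj(f,X).round())
for al in(0,.26):
    pts('s9',al); pts('s10',al)
a=np.load('pics/s9.npz')['pixels'].astype(int)
g=a[150:206,206:272].sum(2)//3
print('cols from 206 step2, rows 150 step 2')
for i,r in enumerate(g[::2]): print(150+2*i,''.join('%4d'%v for v in r[::2]))
```

```text
[528.46075486 291.33830376 136.64846809]
s9 0 fl [459. 260.  32.] [244. 190.]
s9 0 fr [457. 320.  33.] [233. 180.]
s9 0 post [531. 292.  97.] [256. 158.]
s9 0 wallFL [478. 263.  58.] [248. 180.]
s9 0 wallFR [475. 317.  58.] [237. 171.]
s10 0 fl [459. 260.  32.] [406. 259.]
s10 0 fr [457. 320.  33.] [424. 272.]
s10 0 post [531. 292.  97.] [401. 264.]
s10 0 wallFL [478. 263.  58.] [404. 257.]
s10 0 wallFR [475. 317.  58.] [420. 269.]
s9 0.26 fl [435. 259.  54.] [237. 188.]
s9 0.26 fr [432. 319.  55.] [225. 178.]
s9 0.26 post [520. 291.  98.] [253. 159.]
s9 0.26 wallFL [459. 262.  74.] [242. 179.]
s9 0.26 wallFR [457. 316.  74.] [231. 170.]
s10 0.26 fl [435. 259.  54.] [413. 249.]
s10 0.26 fr [432. 319.  55.] [431. 261.]
s10 0.26 post [520. 291.  98.] [404. 262.]
s10 0.26 wallFL [459. 262.  74.] [409. 249.]
s10 0.26 wallFR [457. 316.  74.] [426. 261.]
cols from 206 step2, rows 150 step 2
150  157 157 157 159 156 159 157 155 155 154 154 156 155 156 153 154 154 154 155 153 154 135  71  42  61  44  40  95 148 156 157 157 155
152  155 158 157 157 157 156 153 154 156 155 156 154 155 154 152 
[... 2933 characters left out ...]
 90  92  89  89
196  156 156 155 154 152 152 154 155 153 154 149 122  70  55  50  52  54  54  52  54  55  54  55  66  79  86  88  90  91  90  91  89  91
198  156 155 153 154 155 151 154 145 147 154 146 114  83  65  56  51  53  47  55  53  52  67  90 100  92  91  86  88  91  91  88  88  90
200  156 155 156 156 153 144 132 121 139 137 110  87  87 116 109  62  51  54  51  60  87 121 148 150 137 120 100  89  89  87  89  88  89
202  156 156 155 153 154 145 114 114 125  98  88  88 107 148 151 114  63  58  81 117 143 153 156 155 155 153 142 108  90  90  94 111 133
204  157 158 157 155 154 154 151 145 111  89  90 108 138 150 154 148 116 116 144 152 154 155 153 154 156 154 147 105  89  90 106 149 156
```

```bash
python3 -m handwheel '[[[0,0,0.6,0],[-0.6,-0.02,1.3,0],[-1.6,-0.05,1.3,0],[-2.4,-0.08,1.2,0],[-2.2,-0.08,0.6,0],[-1.8,-0.06,0,0],[-1.2,-0.04,-0.5,0],[-1.2,-0.04,-0.5,0]]]' - 25;  python3 - <<'E'
from h import *
o=bot.observe();print(o['wrist_force'],o['torque'])
save('side','s11')
p=o['ee_pos'];R=np.array(o['tool_rot']);g=p+155*R[:,2];print(g.round(1))
a=np.load('pics/s11.npz')['pixels'].astype(int)
g=a[146:196,206:272].sum(2)//3
for i,r in enumerate(g[::2]): print(146+2*i,''.join('%4d'%v for v in r[::2]))
E
```

```text
time_s: 12.7
ee_pos: [509.4, 288.8, 286.3]
tool_rot: [[0.998, 0.039, 0.053], [0.039, -0.999, 0.014], [0.053, -0.012, -0.999]]
wrist_force: [0.6, -0.5, 4.2]
opening: 0.195
[ 0.59613342 -0.51093126  4.23742372] [-0.09788028  0.21748514  0.01494805]
[517.5 291.  131.5]
146  156 154 157 158 156 157 158 157 156 156 156 156 156 155 153 155 156 157 157 124  51  31  32  37  33  37  55 100 143 153 153 153 152
148  156 156 156 158 157 159 158 156 155 155 154 154 154 154 154 154 153 154 155 135  62  30  44  36  35  68 128 147 150 156 156 154 155
150  156 157 157 158 158 156 156 155 153 156 156 156 154 154 154 155 154 154 154 145  77  41  59  50  36  78 147 155 153 156 157 155 156
152  156 156 156 155 157 156 154 155 156 157 156 155 154 154 154 152 152 153 154 149  97  39  62  52  36  59 135 154 156 155 155 154 154
154  157 155 155 153 157 154 155 156 154 155 154 153 154 152 151 153 152 153 153 152 117  44  53  57  39  58 130 151 154 154 153 155 152
156  156 155 154 153 154 153 155 156 153 151 153 153 153 152 151 151 152 153 153 152 131  58  50  61  66 107 147 152 152 152 153 153 154
158  155 15
[... 1891 characters left out ...]
 58  55  54  54
186  155 155 151 155 154 156 153 152 147  85  71 118 143 134 128 113  86  88  90  76  59  56  55  57  55  59  53  54  53  54  57  57  79
188  155 154 154 156 154 154 155 153 149  97  52  76 120 124  92  82  78  82  76  61  50  53  55  54  54  52  49  55  55  56  65  77  88
190  154 157 157 155 156 153 153 154 155 117  54  53  67  75  60  73  74  61  53  55  54  52  52  54  56  52  52  56  62  73  82  88  90
192  156 155 155 154 152 153 153 153 155 128  68  51  51  53  54  53  52  52  57  49  52  54  53  55  56  56  58  74  85  91  90  90  91
194  156 155 156 155 153 152 153 152 155 134  86  62  56  53  53  54  54  52  54  51  56  54  55  57  53  71  81  87  89  87  93  92  92
```

```bash
cat >> h.py <<'E'
def scoop(f,al,o=None):
    o=o or bot.observe(); R=np.array(o['tool_rot']); g=np.array(o['ee_pos'])+155*R[:,2]
    c,s=np.cos(al),np.sin(al); out={}
    for n,q in dict(fl=(35,30,0),fr=(35,-30,0),post=(-41,0,60),foot=(-49,0,0),wFL=(15,27,24),wFR=(15,-27,24),bwR=(-35,-27,30)).items():
        x,y,z=q[0]+41,q[1],q[2]-100
        x,z=c*x-s*z, s*x+c*z
        X=g+R@np.array([-x,y,-z]); out[n]=(X.round().tolist(),proj(f,X).round(1).tolist())
    return out
E
python3 - <<'E'
from h import *
for al in(.1,.2,.3,.4):
    d=scoop('s11',al); print(al,{k:d[k] for k in('fr','post','wFR','bwR')})
print(ray('s11',232,185,62))
E
```

```text
0.1 {'fr': ([436.0, 319.0, 36.0], [226.8, 182.4]), 'post': ([516.0, 291.0, 92.0], [251.8, 161.1]), 'wFR': ([457.0, 317.0, 59.0], [232.1, 173.9]), 'bwR': ([507.0, 318.0, 62.0], [245.6, 165.7])}
0.2 {'fr': ([426.0, 319.0, 44.0], [223.8, 181.6]), 'post': ([512.0, 291.0, 92.0], [250.7, 161.6]), 'wFR': ([450.0, 316.0, 65.0], [229.8, 173.3]), 'bwR': ([500.0, 318.0, 64.0], [243.7, 166.4])}
0.3 {'fr': ([418.0, 318.0, 54.0], [220.9, 180.5]), 'post': ([508.0, 291.0, 93.0], [249.6, 161.9]), 'wFR': ([444.0, 316.0, 72.0], [227.7, 172.5]), 'bwR': ([493.0, 318.0, 66.0], [241.8, 166.8])}
0.4 {'fr': ([411.0, 318.0, 64.0], [218.2, 179.0]), 'post': ([504.0, 291.0, 94.0], [248.5, 162.2]), 'wFR': ([438.0, 316.0, 80.0], [225.7, 171.4]), 'bwR': ([487.0, 318.0, 68.0], [239.9, 167.1])}
[427.86771387 270.14243235  62.        ]
```

```bash
python3 -m handwheel '[[[0,0,0.2,0],[0,0,1,0],[0,0,2.5,0],[0,0,4.5,0],[0,0,6.5,0],[0,0,8,0],[0,0,8.5,0],[0,0,8.5,0]]]' - 80;  python3 - <<'E'
from h import *
o=bot.observe();print(o['wrist_force'])
save('side','s12');save('scene','s13')
for f in('s12','s13'):
    d=scoop(f,.33); print(f,{k:d[k] for k in('fl','fr','post','wFR','wFL')})
a=np.load('pics/s12.npz')['pixels'][100:200,190:290]; b=np.load('pics/s13.npz')['pixels'][170:270,350:450]
cv2.imwrite('pics/m1.png',cv2.convertScaleAbs(cv2.resize(np.hstack([a,b]),None,fx=4,fy=4,interpolation=cv2.INTER_CUBIC),alpha=1.5))
def lit(f,box):
    m=np.load('pics/'+f+'.npz')['pixels'].astype(int); g=m[box[1]:box[3],box[0]:box[2]].mean(2).astype(int)
    for i,r in enumerate(g[::2]): print(box[1]+2*i,''.join('%4d'%v for v in r[::2]))
lit('s12',(200,150,256,190))
E
```

```text
time_s: 13.55
ee_pos: [509.2, 288.8, 372.1]
tool_rot: [[0.998, 0.039, 0.054], [0.039, -0.999, 0.015], [0.054, -0.012, -0.998]]
wrist_force: [0.2, 0.4, -2.2]
opening: 0.2
[ 0.16067096  0.43893065 -2.2440016 ]
s12 {'fl': ([418.0, 258.0, 140.0], [227.0, 167.5]), 'fr': ([415.0, 318.0, 141.0], [215.0, 157.6]), 'post': ([506.0, 291.0, 177.0], [245.6, 138.7]), 'wFR': ([441.0, 316.0, 158.0], [222.3, 149.3]), 'wFL': ([443.0, 262.0, 158.0], [233.3, 158.0])}
s13 {'fl': ([418.0, 258.0, 140.0], [422.2, 223.4]), 'fr': ([415.0, 318.0, 141.0], [441.4, 235.7]), 'post': ([506.0, 291.0, 177.0], [411.9, 237.1]), 'wFR': ([441.0, 316.0, 158.0], [435.6, 235.4]), 'wFL': ([443.0, 262.0, 158.0], [418.0, 224.0])}
150  155 158 157 157 156 158 158 156 155 155 151 113  83  84  83  82  88  93  85  83  83  85  85  88 133 154 153 153
152  154 155 156 155 157 156 156 159 156 155 149 107  84  82  82  86  90  93  88  90  86  86  84  88 132 152 152 153
154  157 154 157 157 156 154 153 155 156 154 151 114  93  85  84  84  87  93  92  90  87  84  85  89 134 151 151 152
156  153 155 154 156 153 152 153 150 146 147 140 124 
[... 1235 characters left out ...]
78  155 157 156 156 156 155 154 154 156 154 153 127  94  65  56  54  51  52  64  54  53  56  51  54  53  54  70  88
180  156 156 156 156 157 155 155 154 156 156 151 111  65  56  52  53  53  49  54  52  55  52  53  56  57  54  60  71
182  157 156 157 154 154 156 156 154 155 154 153 122  59  50  58  55  52  54  56  51  55  53  54  52  55  53  53  54
184  154 156 154 154 154 153 154 153 154 151 154 135  71  54  51  54  51  54  54  54  52  53  55  54  57  54  56  51
186  157 154 155 155 153 152 154 154 153 153 153 146  85  51  53  56  55  51  53  52  57  64  50  54  53  52  57  57
188  156 155 155 154 153 154 154 156 154 150 153 150  98  50  53  54  53  53  49  63  78  70  55  55  52  53  55  56
```

```bash
python3 - <<'E'
from h import *
print('bottle',ray('scene0',247,264,0),ray('side0',391,212,0),'rack',ray('scene0',198,200,55))
E
python3 -m handwheel '[[[0,-0.5,1,0],[0.3,-1.5,2,0],[0.7,-3,3.5,0],[1.2,-5,5,0],[1.7,-7.5,6,0],[2.2,-10,7,0],[2.7,-12.5,7.5,0],[3.2,-15,7.5,0]]]' - 80; python3 -m handwheel '[[[0.6,-3,0,0],[1.3,-6,0,0],[2,-9,0,0],[2.7,-12,0,0],[3.4,-15,0,0],[4,-18,0,0],[4.4,-21,0,0],[4.7,-24,0,0]]]'; python3 -m handwheel '[[[0.1,-2.5,0,-0.5],[0.2,-4.8,0,-1],[0.3,-6.8,0,-1.5],[0.3,-8.4,0,-2],[0.3,-9.5,0,-2],[0.3,-10.1,0,-2],[0.3,-10.1,0,-2],[0.3,-10.1,0,-2]]]'
```

```text
bottle [783.11164682 -27.53410104   0.        ] [742.58004843 -70.37011106   0.        ] rack [ 777.24655139 -283.98991775   55.        ]
time_s: 14.45
ee_pos: [541.2, 136.9, 447.4]
tool_rot: [[0.998, 0.039, 0.054], [0.038, -0.999, 0.014], [0.055, -0.011, -0.998]]
wrist_force: [0.1, 0.1, -1.8]
opening: 0.202
time_s: 15.25
ee_pos: [588.0, -105.2, 448.1]
tool_rot: [[0.998, 0.038, 0.055], [0.038, -0.999, 0.013], [0.055, -0.011, -0.998]]
wrist_force: [0.6, -0.4, -0.9]
opening: 0.197
time_s: 16.05
ee_pos: [591.1, -205.6, 448.1]
tool_rot: [[0.998, 0.004, 0.055], [0.004, -1.0, 0.012], [0.055, -0.011, -0.998]]
wrist_force: [0.9, 0.2, -0.8]
opening: 0.199
```

Run:
```python
from h import *
save('side','s14');save('scene','s15');save('wrist','w3')
fz=[]
for _ in range(5): bot.get_image('side'); fz.append(bot.observe()['wrist_force'])
print(np.mean(fz,0).round(2))
d=scoop('s14',.33); print(d)
L=lambda f:np.load('pics/'+f+'.npz')['pixels']
r=lambda a,w,h:cv2.convertScaleAbs(cv2.resize(a,(w,h),interpolation=cv2.INTER_CUBIC),alpha=1.4)
u,v=np.array(d['fl'][1]).astype(int); print(u,v)
a=L('s14')[v-60:v+60,u-60:u+60+40]; 
p=scoop('s15',.33)['fl'][1]; u2,v2=int(p[0]),int(p[1]); print(u2,v2); b=L('s15')[v2-40:v2+80,u2-60:u2+60]
top=np.hstack([r(a,428,321),r(b,321,321)]); w=r(L('w3')[40:280,100:500],449,269)
full=np.zeros((590,749,3),np.uint8); full[:321]=top; full[321:590,:449]=w
c=L('s14')[160:340,280:410]; full[321:590,449:449+194]=r(c,194,269)
cv2.imwrite('pics/m2.png',full)
```

```text
[ 0.07 -0.28 -1.49]
{'fl': ([499.0, -234.0, 217.0], [381.6, 234.5]), 'fr': ([499.0, -174.0, 218.0], [361.1, 218.7]), 'post': ([589.0, -204.0, 255.0], [401.6, 194.6]), 'foot': ([580.0, -203.0, 195.0], [395.5, 215.8]), 'wFL': ([525.0, -231.0, 235.0], [389.9, 221.9]), 'wFR': ([525.0, -177.0, 236.0], [371.1, 208.0]), 'bwR': ([575.0, -177.0, 228.0], [386.5, 200.1])}
381 234
280 127
```

View pics/m2.png

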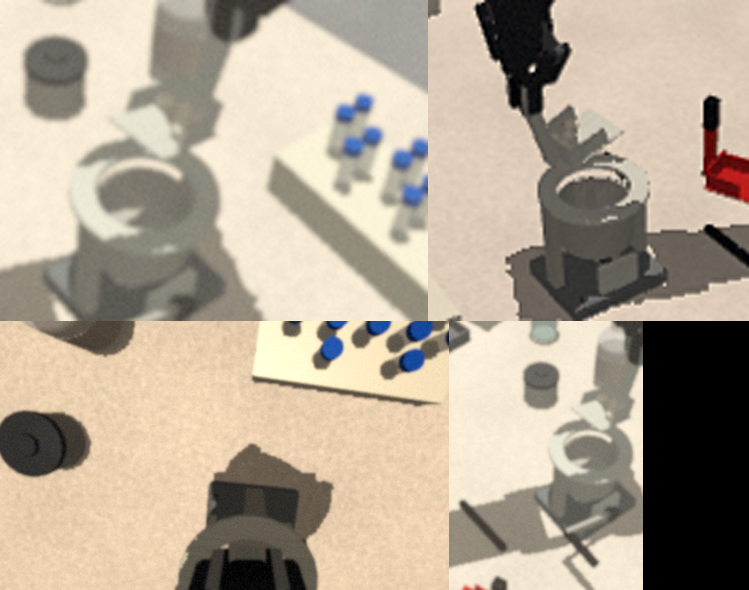

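Run:
```python
from h import *
def C(x,y,z): return ray('w3',100+x/1.1225,40+(y-321)/1.1207,z)[:2].round(1)
print('ring rear',C(250,516,140),'ring at y=560',C(187,560,140),C(313,560,140))
print('base rear',C(212,484,22),C(298,491,22))
def S(x,y,z): return ray('s14',321+x/2.675,174+y/2.675,z)[:2].round(1)
def T(x,y,z): return ray('s15',220+x/2.675,87+y/2.675,z)[:2].round(1)
print('side ring',S(70,195,140),S(218,205,140),S(144,200,140),'scene ring',T(539-428,193,140),T(649-428,193,140),T(594-428,190,140))
```

```text
ring rear [ 585.2 -204.7] ring at y=560 [ 543.8 -148.9] [ 544.9 -260.9]
base rear [ 589.5 -159. ] [ 581.6 -261.9]
side ring [ 470.2 -165.2] [ 555.5 -254.2] [ 513.  -209.9] scene ring [ 576.1 -230.9] [ 481.3 -151.4] [ 525.4 -195.6]
```

```bash
python3 -m handwheel '[[[0,0,-1,0],[0,0,-2.5,0],[0,0,-4,0],[0,0,-5,0],[0,0,-5,0],[0,0,-5,0]]]' - 60; python3 -m handwheel '[[[0,0,-0.5,0],[0,0,-0.8,0],[0,0,-0.8,0]]]' - 30
```

```text
time_s: 17.05
ee_pos: [591.1, -206.0, 398.3]
tool_rot: [[0.998, 0.004, 0.055], [0.003, -1.0, 0.011], [0.055, -0.011, -0.998]]
wrist_force: [0.9, -0.7, -1.5]
opening: 0.202
time_s: 17.35
ee_pos: [591.3, -206.0, 392.0]
tool_rot: [[0.998, 0.004, 0.058], [0.003, -1.0, 0.01], [0.058, -0.01, -0.998]]
wrist_force: [-0.8, -0.6, 5.1]
opening: 0.198
```

```bash
python3 -m handwheel '[[[-0.7,0,-0.6,0],[-1.4,0,-0.7,0],[-2.1,0,-0.7,0],[-2.8,0,-0.7,0]]]' - 25
python3 - <<'E'
from h import *
save('side','s16');o=bot.observe();print(o['torque'].round(2) if hasattr(o['torque'],'round') else o['torque'])
for al in(.33,.15,0,-.2): d=scoop('s16',al);print(al,{k:d[k] for k in('fl','fr','wFL','wFR','post')})
m=np.load('pics/s16.npz')['pixels'].astype(int)[184:250,340:420].mean(2).astype(int)
for i,r in enumerate(m[::2]): print(184+2*i,''.join('%4d'%v for v in r[::2]))
E
```

```text
time_s: 17.75
ee_pos: [565.6, -206.4, 392.4]
tool_rot: [[0.997, 0.004, 0.079], [0.004, -1.0, 0.002], [0.079, -0.002, -0.997]]
wrist_force: [9.5, 2.5, 26.6]
opening: 0.202
[ 0.04 -2.03 -0.06]
0.33 {'fl': ([478.0, -236.0, 160.0], [373.3, 258.1]), 'fr': ([478.0, -176.0, 160.0], [353.6, 242.0]), 'wFL': ([504.0, -233.0, 178.0], [381.2, 245.7]), 'wFR': ([504.0, -179.0, 178.0], [363.2, 231.6]), 'post': ([567.0, -206.0, 199.0], [392.7, 218.0])}
0.15 {'fl': ([494.0, -236.0, 144.0], [377.7, 259.1]), 'fr': ([494.0, -176.0, 144.0], [358.2, 243.4]), 'wFL': ([516.0, -233.0, 166.0], [384.4, 246.6]), 'wFR': ([515.0, -179.0, 166.0], [366.6, 232.7]), 'post': ([574.0, -206.0, 198.0], [394.8, 216.9])}
0 {'fl': ([509.0, -236.0, 132.0], [381.9, 258.8]), 'fr': ([509.0, -176.0, 132.0], [362.6, 243.3]), 'wFL': ([527.0, -233.0, 158.0], [387.6, 246.4]), 'wFR': ([527.0, -179.0, 158.0], [369.9, 232.7]), 'post': ([580.0, -206.0, 198.0], [396.6, 215.6])}
-0.2 {'fl': ([531.0, -236.0, 121.0], [388.2, 256.9]), 'fr': ([531.0, -176.0, 121.0], [369.0, 241.7]), 'wFL': ([544.0, -233.0, 149.0], [392.4, 245.0]), 'wFR': ([54
[... 4832 characters left out ...]
 113 159 170 169 167 168 170 173 168 167
242  168 170 171 167 164 167 165 162 151 150 163 167 164 163 165 158 112  98  94  96  99 102 103  98  97  99  94  96  94  99 101 139 167 167 169 169 170 169 166 165
244  170 170 170 161 163 165 165 166 141 111 141 160 165 165 165 163 140 102  96  97  99 103 101  95  96  95  95  96  98  98 100 126 167 169 170 170 171 167 167 167
246  170 171 169 157 162 165 167 166 147  97  98 135 160 162 162 164 155 110  97  97  99 106  97  97  96  96  94  95  97  96  97 115 163 172 167 170 170 169 169 168
248  170 172 170 160 159 166 167 164 157 104  85  95 124 152 163 164 160 130  99  95  97  98  95  95  97  90  90  92  96  99  97 112 159 169 168 168 168 168 167 166
```

```bash
python3 -m handwheel '[[[-0.7,0,-0.3,0],[-1.4,0,-0.4,0],[-2.1,0,-0.5,0],[-2.8,0,-0.5,0]]]' - 20
python3 - <<'E'
from h import *
save('side','s17');o=bot.observe();print(o['torque'])
for al in(.2,.1,0,-.1,-.2,-.3): d=scoop('s17',al);print(al,{k:d[k][1] for k in('fl','fr','wFL','wFR','bwR','post')},d['foot'][0],d['fl'][0])
m=np.load('pics/s17.npz')['pixels'].astype(int)[204:256,346:406].mean(2).astype(int)
for i,r in enumerate(m[::2]): print(204+2*i,''.join('%4d'%v for v in r[::2]))
E
```

```text
time_s: 18.2
ee_pos: [536.0, -206.4, 386.2]
tool_rot: [[0.997, 0.004, 0.075], [0.004, -1.0, 0.003], [0.075, -0.003, -0.997]]
wrist_force: [0.3, 0.8, -1.9]
opening: 0.201
[ 0.0104941   0.06297344 -0.0334568 ]
0.2 {'fl': [366.1, 268.0], 'fr': [346.8, 251.6], 'wFL': [373.3, 255.3], 'wFR': [355.6, 240.9], 'bwR': [371.4, 229.9], 'post': [384.5, 225.6]} [542.0, -205.0, 132.0] [459.0, -236.0, 142.0]
0.1 {'fl': [368.9, 268.1], 'fr': [349.6, 251.9], 'wFL': [375.4, 255.4], 'wFR': [357.7, 241.1], 'bwR': [373.5, 228.7], 'post': [385.7, 224.8]} [552.0, -205.0, 132.0] [468.0, -236.0, 134.0]
0 {'fl': [371.9, 267.7], 'fr': [352.7, 251.6], 'wFL': [377.6, 255.2], 'wFR': [360.0, 241.0], 'bwR': [375.6, 227.4], 'post': [386.9, 223.9]} [562.0, -205.0, 133.0] [479.0, -236.0, 126.0]
-0.1 {'fl': [375.1, 266.8], 'fr': [356.0, 251.0], 'wFL': [380.1, 254.6], 'wFR': [362.5, 240.5], 'bwR': [377.8, 225.8], 'post': [388.2, 222.9]} [572.0, -205.0, 135.0] [489.0, -236.0, 120.0]
-0.2 {'fl': [378.4, 265.5], 'fr': [359.4, 249.9], 'wFL': [382.6, 253.6], 'wFR': [365.1, 239.7], 'bwR': [379.9, 224.0], 'post': [389.4, 221.8]
[... 2786 characters left out ...]
 99  99 103 107 106 102  96  95  97  95  89  86  85  95  98 107 154 170 170
246  158 163 165 160 125 132 155 149 106  97  97  98  97 103 104 104 101  99  98  96  93  88  84  86  92  98  98 143 167 171
248  162 159 166 164 161 164 167 159 111  96 100  96 104 107 106 100 102 105 100  95  93  83  83  84  96  97 100 139 166 167
250  164 161 164 166 165 165 165 161 129  98  95 100 103 106 105  98 102  99  96  95  93  82  82  87  94  98  97 111 139 162
252  168 150 154 166 165 165 165 166 149 106  99  97  97 105 106  94  97  96  96  93  92  82  82  88  96  97  95  98 115 160
254  172 158 127 150 163 165 163 164 160 113  98  95 103 103  98  96  94  95  92  94  89  83  87  93  99  96  95  97 131 165
```

```bash
python3 -m handwheel '[[[0,0,0.8,0],[0.2,0,1.6,0],[0.6,0,2,0],[1.2,0,2,0],[1.9,0,2,0],[2.6,0,2,0],[3.2,0,1.7,0],[3.6,0,1.2,0]]]' - 60; python3 -m handwheel '[[[0.2,0,-0.1,0],[0.2,0,-0.3,0],[0.2,0,-0.6,0],[0.2,0,-0.8,0]]]'
```

```text
time_s: 19.05
ee_pos: [572.0, -206.3, 397.9]
tool_rot: [[0.997, 0.004, 0.074], [0.004, -1.0, 0.004], [0.074, -0.003, -0.997]]
wrist_force: [0.2, -0.1, -2.8]
opening: 0.199
time_s: 19.45
ee_pos: [574.0, -206.2, 392.4]
tool_rot: [[0.997, 0.004, 0.078], [0.004, -1.0, 0.002], [0.078, -0.002, -0.997]]
wrist_force: [-4.3, 3.8, 19.0]
opening: 0.196
```

```bash
python3 -m handwheel '[[[-0.4,0,-0.9,0],[-1,0,-1.0,0],[-1.6,0,-1.0,0]]]' - 20
cat >> h.py <<'E'
def tilt(f):
    # estimate al from post columns, side view
    o=bot.observe(); m=np.load('pics/'+f+'.npz')['pixels'].astype(float).mean(2); best=[]
    R=np.array(o['tool_rot']); g=np.array(o['ee_pos'])+155*R[:,2]
    for al in np.arange(-1,.6,.02):
        c,s=np.cos(al),np.sin(al); sc=[]
        for z in range(38,66,3):
            def P(xx,yy):
                x,zz=c*(xx+41)-s*(z-100), s*(xx+41)+c*(z-100)
                u,v=proj(f,g+R@np.array([-x,yy,-zz])); return cv2.getRectSubPix(m.astype(np.float32),(1,1),(float(u),float(v)))[0,0]
            inn=np.mean([P(a,b) for a in(-47,-41,-35) for b in(-6,0,6)])
            out=np.mean([P(-41,20),P(-41,-20),P(-62,0),P(-20,0)])
            sc.append(out-inn)
        best.append((np.mean(sc),round(al,2)))
    return sorted(best)[::-1][:4]
E
python3 - <<'E'
from h import *
print(tilt('s17'))
save('side','s18');o=bot.observe();print(o['torque'],tilt('s18'))
for al in(.2,0,-.2,-.4): d=scoop('s18',al);print(al,{k:d[k][1] for k in('fr','wFR','bwR','post')},d['foot'][0],d['fl'][0])
m=np.load('pics/s18.npz')['pixels'].astype(int)[206:250,350:410].mean(2).astype(int)
for i,r in enumerate(m[::2]): print(206+2*i,''.join('%4d'%v for v in r[::2]))
E
```

```text
time_s: 19.75
ee_pos: [560.4, -205.5, 391.4]
tool_rot: [[0.995, 0.004, 0.1], [0.004, -1.0, -0.003], [0.1, 0.004, -0.995]]
wrist_force: [5.0, 4.0, 27.0]
opening: 0.196
[(np.float32(68.59051), np.float64(-0.94)), (np.float32(68.130226), np.float64(-0.96)), (np.float32(67.560074), np.float64(-0.92)), (np.float32(67.52733), np.float64(-0.98))]
[ 1.68053137 -1.81348796  0.07128258] [(np.float32(49.26026), np.float64(0.16)), (np.float32(49.215637), np.float64(0.14)), (np.float32(48.626637), np.float64(0.12)), (np.float32(48.613056), np.float64(0.18))]
0.2 {'fr': [356.9, 244.1], 'wFR': [365.4, 233.4], 'bwR': [380.9, 222.3], 'post': [393.8, 217.8]} [573.0, -206.0, 137.0] [489.0, -237.0, 145.0]
0 {'fr': [362.7, 244.1], 'wFR': [369.8, 233.4], 'bwR': [385.0, 219.7], 'post': [396.2, 216.1]} [593.0, -206.0, 138.0] [509.0, -237.0, 130.0]
-0.2 {'fr': [369.3, 242.3], 'wFR': [374.7, 232.1], 'bwR': [389.2, 216.4], 'post': [398.6, 213.9]} [612.0, -206.0, 144.0] [532.0, -237.0, 119.0]
-0.4 {'fr': [376.2, 238.9], 'wFR': [380.0, 229.5], 'bwR': [393.2, 212.4], 'post': [401.0, 211.4]} [630.0, -206.0, 153.0]
[... 2073 characters left out ...]
 98  97  99  98  98 104 106 105 101 101 105  96  96 100 138 168 169 169 167
240  159 157 161 156 147 149 156 162 142 102  96  97  95  97  96  97 104 107 103  99 101  97  97  96  95 112 157 169 170 167
242  164 166 165 148 140 154 166 169 159 116  94 100  96  94  97  97 100 102 101  96  96  95  95  95  97  99 140 166 168 168
244  166 166 166 141 102 122 153 164 165 136  96 100  96  97  99  96 103 106 101  96  94  94  95  94  96  97 127 166 170 170
246  164 166 164 147  97  86 111 145 162 150 106  96  99  97  98  97 101 101  95  93  94  97  93  94  97  99 115 162 170 169
248  166 165 165 157 102  83  86 100 139 154 122 102  98  99  97  95  98  95  95  94  93  90  95  97  98  98 111 158 169 168
```

```bash
python3 -m handwheel '[[[-0.5,0,-1.2,0],[-1.0,0,-1.5,0]]]' - 20;python3 -m handwheel '[[[-0.5,0,-0.6,0],[-1.0,0,-1.0,0]]]' - 20
python3 - <<'E'
from h import *
save('side','s19');print(tilt('s19'))
for al in(.1,0,-.1,-.2,-.4): d=scoop('s19',al);print(al,{k:d[k][1] for k in('fr','wFR','bwR','post')},d['foot'][0],d['fl'][0])
m=np.load('pics/s19.npz')['pixels'].astype(int)[206:250,350:410].mean(2).astype(int)
for i,r in enumerate(m[::2]): print(206+2*i,''.join('%4d'%v for v in r[::2]))
E
```

```text
time_s: 20.0
ee_pos: [552.9, -204.6, 390.3]
tool_rot: [[0.991, 0.003, 0.131], [0.005, -1.0, -0.011], [0.131, 0.012, -0.991]]
wrist_force: [9.2, 13.0, 55.9]
opening: 0.202
time_s: 20.2
ee_pos: [545.1, -204.1, 389.6]
tool_rot: [[0.988, 0.002, 0.153], [0.005, -1.0, -0.017], [0.153, 0.018, -0.988]]
wrist_force: [5.7, 8.5, 49.9]
opening: 0.2
[(np.float32(48.547363), np.float64(0.16)), (np.float32(48.484108), np.float64(0.18)), (np.float32(48.122547), np.float64(0.14)), (np.float32(47.84472), np.float64(0.2))]
0.1 {'fr': [360.1, 246.3], 'wFR': [367.4, 235.5], 'bwR': [382.8, 222.3], 'post': [394.3, 218.3]} [582.0, -208.0, 137.0] [498.0, -239.0, 133.0]
0 {'fr': [363.3, 245.8], 'wFR': [369.8, 235.2], 'bwR': [384.9, 220.8], 'post': [395.5, 217.3]} [592.0, -208.0, 139.0] [509.0, -239.0, 127.0]
-0.1 {'fr': [366.6, 244.9], 'wFR': [372.3, 234.5], 'bwR': [387.0, 219.1], 'post': [396.7, 216.2]} [602.0, -208.0, 142.0] [521.0, -239.0, 121.0]
-0.2 {'fr': [370.1, 243.6], 'wFR': [374.9, 233.5], 'bwR': [389.1, 217.2], 'post': [397.9, 215.0]} [611.0, -208.0, 146.0] [532.0, -239.0, 117.0]
-0.4 {'fr': [377.2
[... 2175 characters left out ...]
101  96  97  98  99  97 102 104 103 101 100  96  95 100 139 170 170 170 168
240  106 100 105 106 134 128  99  95  97  99  98  97  96  98  99 100 104 105 104 102 104 100  98  95  97 115 160 171 170 170
242  150 145 152 134 120  97  95  95  97  98  98  99  98  96  98  98 106 107 103 100 102  94  96  97  98  98 141 167 168 170
244  166 165 165 140  96  93 100  98  99  95  95  98  97  98  98  99 100 104  99  96  96  94  93  96  95  99 125 165 170 170
246  167 166 164 143  93  92  96 100  96  98  96  97  96  98  95  97 101 104  99  99  94  96  98  96  97  99 115 163 170 169
248  166 167 167 156 102  84  90  95 100  96  98  98  96 101  99  98 102  97  98  96  96  96  93 101  98  99 112 159 171 168
```

```bash
python3 -m handwheel '[[[-0.6,0,-0.5,0],[-1.2,0,-0.8,0]]]' - 20;python3 -m handwheel '[[[-0.6,0,-0.5,0],[-1.2,0,-0.8,0]]]' - 20;python3 -m handwheel '[[[-0.6,0,-0.3,0],[-1.2,0,-0.6,0]]]' - 20
cat >> h.py <<'E'
def show(f,als,box):
    save('side',f);print(tilt(f)[:2])
    for al in als: d=scoop(f,al);print(al,{k:d[k][1] for k in('fr','wFR','bwR','post')},d['foot'][0],d['fl'][0])
    m=np.load('pics/'+f+'.npz')['pixels'].astype(int)[box[1]:box[3],box[0]:box[2]].mean(2).astype(int)
    for i,r in enumerate(m[::2]): print(box[1]+2*i,''.join('%4d'%v for v in r[::2]))
E
python3 -c "
from h import *
show('s20',(.2,.1,0,-.1,-.2),(350,206,410,250))"
```

```text
time_s: 20.45
ee_pos: [535.6, -203.7, 389.1]
tool_rot: [[0.985, 0.001, 0.175], [0.005, -1.0, -0.023], [0.175, 0.023, -0.984]]
wrist_force: [15.8, 8.2, 31.7]
opening: 0.203
time_s: 20.65
ee_pos: [526.6, -203.7, 388.6]
tool_rot: [[0.98, -0.0, 0.197], [0.006, -1.0, -0.03], [0.197, 0.031, -0.98]]
wrist_force: [19.4, 6.4, 34.1]
opening: 0.202
time_s: 20.85
ee_pos: [518.1, -204.0, 389.9]
tool_rot: [[0.975, -0.002, 0.22], [0.006, -0.999, -0.038], [0.22, 0.038, -0.975]]
wrist_force: [22.2, 6.7, 33.8]
opening: 0.204
[(np.float32(47.973534), np.float64(0.14)), (np.float32(47.60419), np.float64(0.16))]
0.2 {'fr': [355.4, 250.8], 'wFR': [362.9, 239.8], 'bwR': [378.6, 226.7], 'post': [390.2, 222.4]} [562.0, -214.0, 139.0] [478.0, -243.0, 139.0]
0.1 {'fr': [358.7, 250.5], 'wFR': [365.3, 239.6], 'bwR': [380.8, 225.3], 'post': [391.4, 221.4]} [572.0, -214.0, 141.0] [489.0, -244.0, 132.0]
0 {'fr': [362.1, 249.7], 'wFR': [367.9, 239.0], 'bwR': [382.9, 223.6], 'post': [392.6, 220.3]} [582.0, -214.0, 143.0] [500.0, -244.0, 126.0]
-0.1 {'fr': [365.6, 248.5], 'wFR': [370.6, 238.1], 'bwR': [385.0, 221.8], 
[... 2263 characters left out ...]
 98  96 100 104 103 106 104 100  95  92  96  95 122 162 169 170 171 171 171
240   98  98  96 102 133 129 102  99  97  98 100 100  98 100  99  99 103 109 107  98  98  94  94 116 164 168 171 171 170 168
242   97 100 100 106 118  93  88  94  98  98 101  99  99  97  99 102 103 105 102 104 103  99  97 117 163 169 168 170 168 168
244  100  99  98  99  92  86  95  96  98  99 101  96  96  99 106 109 107 101 101 105 102  96  97 117 163 166 170 170 170 170
246   98 100 100  95  88  92  96  98  99  99  99  97 100  97 105 105 104 101  98  99  98  97  95 112 158 166 168 171 170 170
248  101  98  98  97  98  99  97  98 100 100  97  98  99  99 101 104 104 101  96  96  97  96  96 101 128 152 166 169 170 167
```

```bash
python3 -m handwheel '[[[0.3,0.2,0.5,0],[0.8,0.6,1.0,0],[1.2,0.9,1.0,0],[1.2,0.9,1.0,0]]]' - 60
python3 - <<'E'
from h import *
fz=[]
for _ in range(5): bot.get_image('side'); fz.append(np.r_[bot.observe()['wrist_force'],bot.observe()['torque']])
print(np.mean(fz,0).round(2))
save('side','s21');print(tilt('s21')[:2]); d=scoop('s21',.14);print({k:d[k] for k in('fl','fr','foot')})
E
```

```text
time_s: 21.3
ee_pos: [529.9, -194.4, 399.0]
tool_rot: [[0.976, -0.002, 0.219], [0.006, -0.999, -0.037], [0.219, 0.037, -0.975]]
wrist_force: [-0.2, 0.1, -1.7]
opening: 0.2
[-0.15  0.26 -1.7   0.03  0.11  0.  ]
[(np.float32(47.136406), np.float64(0.16)), (np.float32(46.950455), np.float64(0.14))]
{'fl': ([496.0, -235.0, 144.0], [377.8, 258.1]), 'fr': ([496.0, -175.0, 142.0], [358.4, 243.0]), 'foot': ([580.0, -205.0, 150.0], [393.6, 230.0])}
```

```bash
python3 -m handwheel '[[[0,0,-0.8,0],[0,0,-1.2,0],[0,0,-1.2,0]]]' - 20; for i in 1; do python3 -m handwheel '[[[-1,0,0.1,0],[-2,0,0.1,0],[-2.4,0,0.1,0]]]' - 20; python3 -m handwheel '[[[-1,0,0.1,0],[-2,0,0.1,0],[-2.4,0,0.1,0]]]' - 20; done; python3 -c "
from h import *
save('side','s22');print(tilt('s22')[:3])
for al in(.15,0,-.2): d=scoop('s22',al);print(al,{k:d[k] for k in('fl','fr','foot')},d['post'][1])"
```

```text
time_s: 21.9
ee_pos: [529.7, -195.3, 388.6]
tool_rot: [[0.975, -0.003, 0.222], [0.006, -0.999, -0.039], [0.222, 0.039, -0.974]]
wrist_force: [-1.0, -0.2, 6.1]
opening: 0.201
time_s: 22.2
ee_pos: [506.0, -194.6, 390.4]
tool_rot: [[0.974, -0.004, 0.227], [0.005, -0.999, -0.038], [0.227, 0.038, -0.973]]
wrist_force: [1.2, 2.8, -4.9]
opening: 0.198
time_s: 22.5
ee_pos: [481.1, -194.1, 390.6]
tool_rot: [[0.974, -0.004, 0.226], [0.004, -0.999, -0.036], [0.226, 0.036, -0.973]]
wrist_force: [6.0, 3.7, -8.1]
opening: 0.199
[(np.float32(40.196587), np.float64(-0.14)), (np.float32(39.882908), np.float64(-0.16)), (np.float32(39.006004), np.float64(-0.12))]
0.15 {'fl': ([448.0, -233.0, 135.0], [361.3, 272.0]), 'fr': ([448.0, -173.0, 133.0], [342.2, 256.1]), 'foot': ([531.0, -203.0, 141.0], [378.4, 242.8])} [376.0, 227.1]
0 {'fl': ([464.0, -234.0, 126.0], [366.6, 270.6]), 'fr': ([464.0, -174.0, 124.0], [347.6, 254.9]), 'foot': ([546.0, -203.0, 144.0], [382.9, 238.5])} [377.9, 225.5]
-0.2 {'fl': ([488.0, -234.0, 118.0], [374.0, 267.2]), 'fr': ([488.0, -174.0, 116.0], [355.1, 251.9]), 'foot': ([564.0, -203.0, 152.0], [388.7, 232.2])} [380.4, 223.0]
```

```bash
python3 -m handwheel '[[[-0.8,0,0.1,0],[-1.6,0,0.3,0],[-2.4,0,0.5,0],[-2.4,0,0.5,0]]]' - 20; python3 -c "
from h import *
save('side','s23');print(tilt('s23')[:3])
for al in(-.2,-.35,-.5): d=scoop('s23',al);print(al,{k:d[k] for k in('fl','fr','foot')},d['post'][1])"
```

```text
time_s: 22.95
ee_pos: [456.1, -194.2, 394.7]
tool_rot: [[0.975, -0.005, 0.224], [0.003, -0.999, -0.035], [0.224, 0.035, -0.974]]
wrist_force: [3.8, 1.1, -11.4]
opening: 0.198
[(np.float32(38.028183), np.float64(-0.18)), (np.float32(37.603218), np.float64(-0.16)), (np.float32(36.65046), np.float64(-0.2))]
-0.2 {'fl': ([463.0, -234.0, 122.0], [366.1, 272.0]), 'fr': ([463.0, -174.0, 120.0], [347.2, 256.3]), 'foot': ([539.0, -203.0, 156.0], [381.3, 236.4])} [372.5, 227.3]
-0.35 {'fl': ([481.0, -234.0, 120.0], [372.0, 268.4]), 'fr': ([482.0, -174.0, 117.0], [353.1, 253.0]), 'foot': ([552.0, -203.0, 164.0], [385.4, 231.2])} [374.3, 225.1]
-0.5 {'fl': ([500.0, -234.0, 120.0], [377.9, 263.9]), 'fr': ([501.0, -174.0, 117.0], [359.0, 248.8]), 'foot': ([563.0, -202.0, 174.0], [389.1, 225.7])} [376.0, 222.9]
```

```bash
python3 -m handwheel '[[[0,0,-0.3,0],[-0.5,0,-0.4,0],[-1.2,0,-0.4,0],[-1.2,0,-0.4,0],[-1.2,0,-0.4,0]]]' - 20
python3 - <<'E'
from h import *
save('side','s24');save('scene','s25')
for al in(-.3,-.4,-.5,-.6):
    d=scoop('s25',al);print(al,{k:d[k] for k in('fl','foot','bwR','post')})
m=np.load('pics/s25.npz')['pixels'].astype(int)[100:176,244:310].mean(2).astype(int)
for i,r in enumerate(m[::2]): print(100+2*i,''.join('%4d'%v for v in r[::2]))
E
```

```text
time_s: 23.5
ee_pos: [445.3, -194.5, 392.6]
tool_rot: [[0.973, -0.005, 0.229], [0.004, -0.999, -0.037], [0.229, 0.037, -0.973]]
wrist_force: [5.5, 1.3, 2.9]
opening: 0.199
-0.3 {'fl': ([466.0, -235.0, 118.0], [289.8, 150.4]), 'foot': ([538.0, -204.0, 160.0], [276.7, 153.2]), 'bwR': ([511.0, -176.0, 177.0], [289.4, 149.2]), 'post': ([501.0, -202.0, 207.0], [286.4, 135.7])}
-0.4 {'fl': ([478.0, -235.0, 117.0], [286.6, 152.1]), 'foot': ([546.0, -203.0, 166.0], [274.5, 152.6]), 'bwR': ([517.0, -176.0, 181.0], [287.8, 149.1]), 'post': ([504.0, -202.0, 210.0], [285.5, 135.5])}
-0.5 {'fl': ([491.0, -235.0, 118.0], [283.5, 153.5]), 'foot': ([554.0, -203.0, 173.0], [272.5, 151.7]), 'bwR': ([523.0, -176.0, 185.0], [286.2, 148.8]), 'post': ([507.0, -201.0, 212.0], [284.7, 135.2])}
-0.6 {'fl': ([503.0, -235.0, 119.0], [280.3, 154.6]), 'foot': ([560.0, -203.0, 180.0], [270.6, 150.5]), 'bwR': ([529.0, -175.0, 189.0], [284.7, 148.2]), 'post': ([510.0, -201.0, 215.0], [283.9, 134.7])}
100  143 146 144 143 145 144 142 142 142 142 142 142 141 141 140 141 143 142 109  15  17  10  11  11  12   9  11   9
[... 4389 characters left out ...]
 70  68  68  70
166  144 146 146 143 144 142 141 144 145  74  52  90 137 143 141 141 142 141 139 140 138 137 140 139 137 134  66  54  55  70  68  67  66
168  142 142 147 143 142 142 144 146 147  94  53  55  64  95 130 137 139 142 140 139 139 137 132 112  67  55  50  56  56  67  69  69  69
170  141 144 145 142 143 140 141 141 142 120  53  56  55  54  56  67  69  68  72  70  71  65  64  57  55  53  52  58  57  70  69  67  68
172  142 142 142 144 142 142 143 140 144 143  52  57  54  55  55  57  57  57  56  56  57  56  58  55  55  54  51  55  56  69  67  69  67
174  141 141 141 141 142 142 143 140 141 141  54  58  56  53  57  56  56  56  57  57  57  59  58  56  54  55  52  55  57  71  70  70  68
```

```bash
python3 -m handwheel '[[[-0.8,0,0,0],[-1.6,0,0,0],[-2.2,0,0,0],[-2.2,0,0,0],[-2.2,0,0,0],[-2.2,0,0,0]]]' - 20; python3 -m handwheel '[[[0.2,0,0.4,0],[0.6,0,1,0],[0.6,0,2,0],[0.6,0,3,0],[0.6,0,3.5,0],[0.6,0,3.5,0]]]' - 40
python3 - <<'E'
from h import *
fz=[]
for _ in range(5): bot.get_image('side'); fz.append(np.r_[bot.observe()['wrist_force'],bot.observe()['torque']])
print(np.mean(fz,0).round(2))
save('scene','s26');save('side','s27')
m=np.load('pics/s26.npz')['pixels'].astype(int)[110:166,264:310].mean(2).astype(int)
for i,r in enumerate(m[::2]): print(110+2*i,''.join('%4d'%v for v in r[::2]))
for al in(-.3,-.5,-.7,-.9):
    d=scoop('s26',al);print(al,{k:d[k] for k in('fl','fr','foot','bwR','post')})
# jar interior
m=np.load('pics/s27.npz')['pixels'].astype(int)[228:270,350:402].mean(2).astype(int)
for i,r in enumerate(m[::2]): print(228+2*i,''.join('%4d'%v for v in r[::2]))
E
```

```text
time_s: 24.2
ee_pos: [423.7, -194.2, 392.1]
tool_rot: [[0.973, -0.005, 0.229], [0.004, -0.999, -0.036], [0.229, 0.036, -0.973]]
wrist_force: [6.1, 2.4, -8.4]
opening: 0.203
time_s: 24.8
ee_pos: [429.7, -194.5, 428.9]
tool_rot: [[0.973, -0.005, 0.231], [0.005, -0.999, -0.039], [0.231, 0.039, -0.972]]
wrist_force: [-0.5, 0.0, -0.8]
opening: 0.203
[ 0.03  0.13 -0.75  0.04  0.21 -0.01]
110  143 142 143 142 144 143 145 144 144 145 147 146 148  17  11  12  73  13  11  26 153 148 148
112  142 142 142 145 142 142 142 144 145 144 144 147 101   9  10  12  66  10  11  53 148 144 146
114  142 142 143 142 143 144 144 144 144 146 148 146   2  10  14  22  57  10   8  70 146 143 143
116  141 140 143 144 144 145 146 145 146 146 145 128  75  10   6  34  50  12   7 126 147 146 145
118  142 142 143 144 144 143 144 145 142 144 140 123 127  81  15  61  39  37  93 149 146 146 143
120  141 141 143 144 144 146 149 148 146 147 129 122 110  61 139 150 153 151 148 147 144 146 145
122  141 142 147 145 144 147 148 148 146 127 121 121  59 100 149 146 148 146 143 145 143 146 144
124  145 147 143 145 147 148 147 147
[... 4593 characters left out ...]
49 151 148 130 105 119 157 169 169 168 165 156
258  125  90 100  97  99 100 106 107 121 135 114 112 130 141 147 148 152 154 155 162 167 168 168 168 164 146
260  117  85  92  96  98 101 106 110 121 161 162 155 145 144 154 158 163 166 168 167 168 169 169 164 150 159
262  113  86  83  92  97 101 103 102 115 163 168 167 166 165 167 170 167 166 168 167 168 167 158 145 154 169
264  112  84  87  89  93  95  99  97 124 162 169 169 167 168 168 167 170 167 167 165 161 148 139 163 170 170
266  110  87  88  89  88  88  92  99 120 146 162 164 163 165 163 164 163 159 150 136 117 105 149 172 170 173
268   91  85  88  84  86  88  88  89  91 101 111 114 124 130 133 125 122 110 100  92  85  85 135 167 171 171
```

```bash
python3 -m handwheel '[[[1.5,0,0,0],[2.5,0,-0.5,0],[3,0,-1.2,0],[3.5,0,-2.1,0],[4.5,0,-2.2,0],[5.5,0,-2.2,0],[6,0,-2.2,0]]]' - 20; python3 -m handwheel '[[[0.8,0,-0.1,0],[1.6,0,-0.2,0],[2.4,0,-0.3,0],[3.2,0,-0.3,0]]]'
cat >> h.py <<'E'
def tilt2(f):
    # scoop tilt from the scene view: post segment darker/greyer than bench
    o=bot.observe(); R=np.array(o['tool_rot']); g=np.array(o['ee_pos'])+155*R[:,2]
    m=cv2.GaussianBlur(np.load('pics/'+f+'.npz')['pixels'].astype(np.float32).mean(2),(0,0),.7); best=[]
    for al in np.arange(-1,.6,.02):
        c,s=np.cos(al),np.sin(al)
        def P(xx,yy,z):
            x,zz=c*(xx+41)-s*(z-100), s*(xx+41)+c*(z-100)
            u,v=proj(f,g+R@np.array([-x,yy,-zz])); return cv2.getRectSubPix(m,(1,1),(float(u),float(v)))[0,0]
        v=[min(140-P(xx,yy,z),40) for z in range(4,72,4) for xx in(-46,-41,-36) for yy in(-5,0,5)]
        w=[min(140-P(xx,0,z),40) for z in range(36,72,4) for xx in(-62,-20)]
        best.append((float(np.mean(v)-np.mean(w)),round(float(al),2)))
    return sorted(best)[::-1][:3]
E
python3 - <<'E'
from h import *
print(tilt2('s25'))
save('scene','s28'); print(tilt2('s28'))
for al in(-.6,-.4,-.2): d=scoop('s28',al);print(al,{k:d[k] for k in('fl','foot','post')})
E
```

```text
time_s: 25.85
ee_pos: [489.9, -194.1, 405.2]
tool_rot: [[0.974, -0.004, 0.226], [0.004, -0.999, -0.036], [0.226, 0.036, -0.973]]
wrist_force: [-7.9, 2.4, 7.3]
opening: 0.199
time_s: 26.25
ee_pos: [522.8, -194.0, 406.1]
tool_rot: [[0.973, -0.004, 0.233], [0.005, -0.999, -0.039], [0.233, 0.039, -0.972]]
wrist_force: [-3.1, 0.2, 12.8]
opening: 0.199
[(14.277463115118689, 0.56), (14.178827376147503, 0.54), (14.172771619036308, 0.58)]
[(31.954213235892503, -0.38), (31.945827434265535, -0.4), (31.424301346922235, -0.42)]
-0.6 {'fl': ([583.0, -235.0, 133.0], [259.0, 161.2]), 'foot': ([639.0, -203.0, 194.0], [247.6, 157.3]), 'post': ([590.0, -201.0, 229.0], [261.5, 140.9])}
-0.4 {'fl': ([558.0, -235.0, 131.0], [265.8, 158.5]), 'foot': ([626.0, -203.0, 180.0], [252.0, 159.4]), 'post': ([584.0, -202.0, 223.0], [263.3, 141.7])}
-0.2 {'fl': ([533.0, -235.0, 134.0], [272.3, 154.6]), 'foot': ([609.0, -204.0, 168.0], [256.9, 160.3]), 'post': ([577.0, -202.0, 219.0], [265.3, 141.9])}
```

```bash
python3 -m handwheel '[[[0.8,0,-0.2,0],[1.6,0,-0.4,0],[2.4,0,-0.6,0],[3.0,0,-0.7,0]]]' - 20
python3 - <<'E'
from h import *
save('scene','s29'); print(tilt2('s29'))
for al in(-.4,-.2,0): d=scoop('s29',al);print(al,{k:d[k] for k in('fl','foot','post')})
E
```

```text
time_s: 26.7
ee_pos: [554.5, -194.1, 401.0]
tool_rot: [[0.972, -0.004, 0.236], [0.006, -0.999, -0.041], [0.236, 0.041, -0.971]]
wrist_force: [-1.3, -0.4, 5.8]
opening: 0.198
[(31.981253580330243, -0.1), (31.57161518171722, -0.08), (31.517785489948743, -0.12)]
-0.4 {'fl': ([590.0, -236.0, 126.0], [257.2, 163.9]), 'foot': ([658.0, -204.0, 175.0], [242.7, 165.1]), 'post': ([615.0, -202.0, 218.0], [254.1, 147.3])}
-0.2 {'fl': ([565.0, -235.0, 129.0], [263.9, 160.0]), 'foot': ([641.0, -204.0, 163.0], [247.8, 166.0]), 'post': ([609.0, -202.0, 214.0], [256.2, 147.6])}
0 {'fl': ([541.0, -235.0, 137.0], [270.1, 155.0]), 'foot': ([623.0, -204.0, 155.0], [253.3, 165.6]), 'post': ([601.0, -202.0, 211.0], [258.4, 147.3])}
```

```bash
python3 -m handwheel '[[[0.8,0,-0.2,0],[1.5,0,-0.4,0],[1.5,0,0.6,0],[1.5,0,2,0],[1.5,0,4,0],[1.5,0,6,0],[1.5,1,7,0],[1.0,3,7,0]]]' - 20; python3 -m handwheel '[[[-1,3,0,0],[-2.5,6.5,0,0],[-4.5,10,0,0],[-6.5,13.5,0,0],[-8.5,16.5,0,0],[-10.5,18,0,0],[-12,18.4,0,0],[-12.8,18.5,0,0]]]' - 40
python3 - <<'E'
from h import *
save('scene','s30'); print(tilt2('s30'))
o=bot.observe(); print((np.array(o['ee_pos'])+155*np.array(o['tool_rot'])[:,2]).round(1))
for al in(-.2,-.1,0,.1): d=scoop('s30',al);print(al,{k:d[k][0] for k in('fl','foot','post')})
E
```

```text
time_s: 27.55
ee_pos: [565.3, -164.4, 472.7]
tool_rot: [[0.971, -0.006, 0.24], [0.005, -0.999, -0.043], [0.24, 0.043, -0.97]]
wrist_force: [0.1, 0.2, -1.6]
opening: 0.198
time_s: 28.35
ee_pos: [436.0, 21.9, 473.0]
tool_rot: [[0.971, -0.004, 0.241], [0.006, -0.999, -0.042], [0.241, 0.042, -0.97]]
wrist_force: [-0.7, -0.2, -1.2]
opening: 0.201
[(18.663383882809306, 0.12), (18.58517042172501, 0.18), (18.584301817650886, 0.1)]
[472.9  15.  322.7]
-0.2 {'fl': [447.0, -20.0, 201.0], 'foot': [523.0, 11.0, 236.0], 'post': [490.0, 13.0, 287.0]}
-0.1 {'fl': [435.0, -20.0, 204.0], 'foot': [514.0, 11.0, 231.0], 'post': [486.0, 13.0, 285.0]}
0 {'fl': [423.0, -20.0, 209.0], 'foot': [505.0, 11.0, 228.0], 'post': [483.0, 13.0, 284.0]}
0.1 {'fl': [412.0, -19.0, 214.0], 'foot': [495.0, 11.0, 225.0], 'post': [479.0, 13.0, 283.0]}
```

```bash
python3 -m handwheel '[[[0,0,-3,0],[0,0,-7,0],[0,0,-11,0],[0,0,-15,0],[0,0,-18,0],[0,0,-19.5,0],[0,0,-19.5,0]]]' - 40; python3 -m handwheel '[[[0.3,0,-0.6,0],[0.9,0,-1.2,0],[1.5,0,-1.8,0],[1.8,0,-2.2,0]]]' - 20
python3 - <<'E'
from h import *
save('scene','s31'); print(tilt2('s31'))
o=bot.observe(); print((np.array(o['ee_pos'])+155*np.array(o['tool_rot'])[:,2]).round(1))
for al in(0,.1,.2,.3): d=scoop('s31',al);print(al,{k:d[k][0] for k in('fl','fr','foot','post')})
E
```

```text
time_s: 29.1
ee_pos: [435.5, 21.2, 275.9]
tool_rot: [[0.972, -0.005, 0.236], [0.005, -0.999, -0.042], [0.236, 0.042, -0.971]]
wrist_force: [0.9, -0.2, -1.9]
opening: 0.198
time_s: 29.5
ee_pos: [455.8, 20.9, 255.3]
tool_rot: [[0.97, -0.005, 0.242], [0.005, -0.999, -0.043], [0.242, 0.043, -0.969]]
wrist_force: [1.9, -2.1, 12.4]
opening: 0.202
[(0.0, 0.58), (0.0, 0.56), (0.0, 0.54)]
[493.7  14.3 104.9]
0 {'fl': [444.0, -20.0, -9.0], 'fr': [444.0, 40.0, -12.0], 'foot': [526.0, 10.0, 10.0], 'post': [503.0, 13.0, 66.0]}
0.1 {'fl': [433.0, -20.0, -4.0], 'fr': [433.0, 40.0, -6.0], 'foot': [516.0, 10.0, 7.0], 'post': [499.0, 13.0, 65.0]}
0.2 {'fl': [422.0, -20.0, 3.0], 'fr': [422.0, 40.0, 0.0], 'foot': [506.0, 10.0, 5.0], 'post': [496.0, 13.0, 65.0]}
0.3 {'fl': [412.0, -19.0, 11.0], 'fr': [412.0, 41.0, 8.0], 'foot': [496.0, 10.0, 5.0], 'post': [492.0, 13.0, 65.0]}
```

```bash
python3 -m handwheel '[[[0.2,0,-0.5,0],[0.4,0,-1.0,0],[0.4,0,-1.2,0]]]' - 20; python3 -m handwheel '[[[0.1,0,-0.3,0],[0.1,0,-0.6,0],[0.1,0,-0.6,0]]]' - 20;  python3 - <<'E'
from h import *
o=bot.observe(); print((np.array(o['ee_pos'])+155*np.array(o['tool_rot'])[:,2]).round(1),o['torque'])
for al in(.2,.25,.3): d=scoop('s31',al);print(al,{k:d[k][0] for k in('fl','fr','foot','post')})
E
```

```text
time_s: 29.85
ee_pos: [464.6, 20.4, 246.7]
tool_rot: [[0.966, -0.007, 0.258], [0.005, -0.999, -0.044], [0.258, 0.044, -0.965]]
wrist_force: [2.7, -0.0, 28.3]
opening: 0.201
time_s: 30.15
ee_pos: [469.0, 20.2, 244.8]
tool_rot: [[0.962, -0.008, 0.271], [0.005, -0.999, -0.045], [0.272, 0.045, -0.961]]
wrist_force: [-1.6, 0.7, 24.5]
opening: 0.198
[511.1  13.2  95.7] [ 0.44113154 -0.49103396  0.05892532]
0.2 {'fl': [443.0, -21.0, -8.0], 'fr': [443.0, 39.0, -11.0], 'foot': [527.0, 9.0, -3.0], 'post': [514.0, 11.0, 56.0]}
0.25 {'fl': [437.0, -21.0, -5.0], 'fr': [438.0, 39.0, -7.0], 'foot': [522.0, 9.0, -4.0], 'post': [512.0, 11.0, 56.0]}
0.3 {'fl': [432.0, -21.0, -1.0], 'fr': [433.0, 39.0, -4.0], 'foot': [517.0, 9.0, -4.0], 'post': [510.0, 11.0, 56.0]}
```

```bash
python3 -m handwheel '[[[0,0,0.1,0],[0,0,0.2,0],[0,0,0.2,0],[0,0,0.2,0],[0,0,0.2,0],[0,0,0.2,0],[0,0,0.2,0]]]' 8.5 20; python3 -m handwheel '[[[0,0,1,0],[0,0,3,0],[0,0,6,0],[0,0,10,0],[0,0,14,0],[0,0,17,0],[0,0,18,0]]]'
python3 - <<'E'
from h import *
save('scene','s32');save('wrist','w4');save('side','s33')
m=np.load('pics/s33.npz')['pixels'].astype(int)
def pr(f,b,st=2):
    m=np.load('pics/'+f+'.npz')['pixels'].astype(int)[b[1]:b[3],b[0]:b[2]].mean(2).astype(int)
    print(f,b)
    for i,r in enumerate(m[::st]): print(b[1]+st*i,''.join('%4d'%v for v in r[::st]))
X=[proj('s33',p).round().tolist() for p in((511,13,121),(511,13,77),(511,13,0),(435,43,2),(435,-17,2))];print(X)
pr('s33',(300,180,350,246))
pr('s33',(350,228,402,266))
E
```

```text
time_s: 30.85
ee_pos: [468.9, 20.2, 246.5]
tool_rot: [[0.963, -0.008, 0.271], [0.005, -0.999, -0.045], [0.271, 0.045, -0.962]]
wrist_force: [0.3, 0.4, -0.3]
opening: 0.993
time_s: 31.55
ee_pos: [469.0, 20.2, 430.8]
tool_rot: [[0.961, -0.008, 0.278], [0.005, -0.999, -0.046], [0.278, 0.046, -0.96]]
wrist_force: [-0.5, -1.2, -1.4]
opening: 1.002
[[310.0, 203.0], [311.0, 215.0], [311.0, 235.0], [283.0, 242.0], [297.0, 255.0]]
s33 (300, 180, 350, 246)
180  162 160 158 158 163 161 160 160 159 156 157 158 157 156 154 155 153 153 155 156 154 155 153 155 153
182  160 159 158 157 160 159 155 158 158 158 155 157 158 156 154 153 155 154 154 156 155 155 155 155 155
184  159 158 159 158 160 157 159 157 160 158 156 157 156 156 156 153 155 156 154 155 156 156 156 156 156
186  158 159 160 158 159 159 159 160 158 157 155 154 155 153 156 156 155 157 153 148 142 145 149 153 153
188  160 160 160 158 157 159 160 157 158 156 157 154 156 155 155 155 149 132 112  92  85  83  92 107 130
190  160 161 162 159 156 158 157 156 156 156 157 158 155 158 157 151 116  77  68  68  71  68  66  71  74
192  160 158 158 16
[... 4211 characters left out ...]
06  88  81  76  78  76  77 112 147 153 152 155
254  135 154 153 151 153 143 131 130 135 134 138 134 136 138 136 127 112  87  77  75 107 143 152 152 152 150
256  127 142 156 156 155 151 154 155 141 136 136 138 135 137 137 137 135 119  97 109 143 154 155 153 151 144
258  115 109 142 155 155 141 148 154 142 143 141 139 138 136 137 138 141 142 142 149 154 154 157 156 150 133
260  105  77 106 136 151 133 122 128 124 150 153 150 147 148 147 148 149 152 155 154 155 155 156 152 137 146
262  101  79  81  96 128 121  97 101 117 152 154 154 154 156 154 156 156 154 154 155 155 155 145 134 141 155
264  100  75  76  80  87 100 112 128 146 154 156 154 155 155 153 156 157 154 153 153 149 131 128 149 159 159
```

```bash
python3 -m handwheel '[[[0.5,-3,0,8.5],[1,-6,0,17],[1.5,-10,0,25.5],[2.5,-14,0,34],[3.5,-18,0,42],[4.5,-22,0,50],[5.2,-26,0,58],[5.2,-29,0,66]]]' 8.5 20; python3 -m handwheel '[[[0,0,0,8],[0,0,0,15],[0,0,0,19],[0,0,0,19.6],[0,0,0,19.6]]]'
python3 - <<'E'
from h import *
save('wrist','w5');save('side','s34')
im=np.load('pics/w5.npz'); print((-im['R'].T@im['t']).round(), im['R'][2].round(2))
c=proj('w5',(521,-204.8,69)); e=proj('w5',(561,-204.8,69)); print(c,e,proj('w5',(521,-204.8,140)))
m=im['pixels'].astype(int); r=int(abs(e-c).max())+8; u,v=c.astype(int)
cr=m[max(v-r,0):v+r,max(u-r,0):u+r]
print(cr.shape,max(u-r,0),max(v-r,0))
g=cr.mean(2).astype(int); st=3
for i,row in enumerate(g[::st]): print('%4d'%(max(v-r,0)+st*i),''.join('%4d'%x for x in row[::st]))
E
```

```text
time_s: 32.5
ee_pos: [520.6, -272.5, 423.5]
tool_rot: [[0.455, 0.875, 0.166], [0.848, -0.482, 0.22], [0.272, 0.041, -0.961]]
wrist_force: [-0.5, -0.8, -0.2]
opening: 0.988
time_s: 33.0
ee_pos: [520.6, -272.4, 421.9]
tool_rot: [[0.146, 0.986, 0.081], [0.951, -0.162, 0.264], [0.273, 0.038, -0.961]]
wrist_force: [-0.2, 1.1, 0.3]
opening: 0.997
[ 534. -192.  412.] [ 0.03 -0.03 -1.  ]
[298.29063136 206.35186373] [333.13186986 200.57874207] [295.72095684 209.7971718 ]
(84, 84, 3) 256 164
 164  172 176 172 172 182 176 158 123  78  61  63  65  79  76 101  88  73  84  70 102 150 181 179 175 176 180 181 179
 167  172 176 176 174 173 114  69  71 112  90  55  49  42  43  43  39  49  49  80 100  92 111 152 176 181 181 182 175
 170  173 175 175 151  89  63 105  59  42  40  44  53  85  89  94  67  84  50  47  52  74  82  70 137 175 182 182 179
 173  173 175 144  66  77 100  50  40  49  76 141 173 179 180 171 172 174 161 116  71  45  50  98  74 131 178 180 180
 176  173 152  76 117  81  41  39  79 156 172 181 182 182 183 177 182 182 181 183 164  99  49  44  80  81 130 179 183
 179  156  78  72  88  
[... 1990 characters left out ...]
59 112 105  42  43  50 123 148 144 125 148 172 174 168 174 170 171 170 175 145 123 122  94  49  45 110  81 136
 233  118  50  68  45  44  47  70 107 117 140 166 171 171 170 169 172 169 170 173 173 158 102  46  43  82  94  87 160
 236  161  64  43  57  70  45  42  48  58 116 155 171 172 167 166 171 167 165 163 121  62  45  41  90 129  75 156 175
 239   90  63  52  43 121  91  44  48  45  43  57  81 116 123 116  99  73  74  60  49  43  50  89 111  75 141 174 171
 242   70  70  67  57  58 116 134  60  47  43  45  46  44  39  42  43  43  40  41  41  72 125 105  69 136 170 176 175
 245   70  72  68  83  98  46  69  59  58  46  50  44  42  41  42  44  41  40  48  60 110  87  83 143 163 168 174 169
```

Run:
```python
from h import *
C=np.array([521,-204.8]);a=np.radians(-4.4);xs=np.array([np.cos(a),np.sin(a)]);ys=np.array([-xs[1],xs[0]])
for f in('w5','s34'):
  for hx in(0,-9):
    for y in(-66,-126): p=C+(hx-88)*xs+y*ys; print(f,hx,y,p.round(),proj(f,(*p,77)).round())
def pr(f,b,st):
    m=np.load('pics/'+f+'.npz')['pixels'].astype(int)[b[1]:b[3],b[0]:b[2]].mean(2).astype(int)
    print(f,b)
    for i,r in enumerate(m[::st]): print(b[1]+st*i,''.join('%4d'%v for v in r[::st]))
pr('s34',(345,290,400,335),2)
u,v=proj('w5',(*(C-90*xs-96*ys),77)).astype(int); print(u,v)
pr('w5',(max(u-40,0),max(v-40,0),u+40,min(v+40,400)),3)
```

```text
w5 0 -66 [ 428. -264.] [223. 273.]
w5 0 -126 [ 424. -324.] [229. 327.]
w5 -9 -66 [ 419. -263.] [215. 274.]
w5 -9 -126 [ 415. -323.] [220. 328.]
s34 0 -66 [ 428. -264.] [363. 302.]
s34 0 -126 [ 424. -324.] [382. 322.]
s34 -9 -66 [ 419. -263.] [360. 304.]
s34 -9 -126 [ 415. -323.] [379. 324.]
s34 (345, 290, 400, 335)
290  151  95  70  75  85  84  74  66  66  67  68  67  70  70  70  87  97  95  91  91  88  71  54  54  70  86 101 103
292  173 152  91  70  74  70  69  69  70  65  66  72  68  69  72  86  91  88  86  89  85  63  59  71  97 102 104 103
294  176 171 137  83  68  66  69  66  68  68  64  67  69  78  85  87  90  88  89  88  76  74  85  97 101 102 102 102
296  175 175 169 136  82  71  78  72  67  68  85  95  85  91  89  88  88  87  82  81  86  97 100 102 103 101 103 105
298  177 174 173 170 129  76  79  76  87 116 138 138 106  89  87  83  81  72  78  90 101 100 101 102 103 102 101 103
300  169 167 164 170 161 121  88 117 137 140 130 112  92  81  78  70  69  84  99 104 101 104  99 100 101 101 100 101
302  121 126 115 133 146 128 119 141 129 108  93  83  75  70  67  80  92 102 103 
[... 4330 characters left out ...]
68  65  62  70  62  63
323    6   0   7   9  11   6  11   0   7   2   3  20 135 149 150 147 142 150 148 142 120  68  68  66  64  64  64
326    3   4  12  11   3   7   4   1   2   7   4  64 146 150 151 152 148 147 150 151 156 141 134  74  65  67  66
329    8   4   9   6  13  10   5  10  13  12  10 115 150 146 152 151 147 148 142 150 149 142 149 122  70  66  66
332    9   4  10   8   5  14   1  15   8   5  46 144 149 147 147 151 149 148 145 146 145 145 146 148 102  72  63
335    2  11  11   9   2  14  12   9  10  11  17 108 153 150 147 146 144 143 144 145 146 144 144 146 142  93  66
338    7   8  15   3   9  13   8  13  10  13  10  35 131 143 152 152 149 144 149 147 144 146 149 148 146 137  94
```

Run:
```python
from h import *
C=np.array([521,-204.8]);a=np.radians(-4.4);xs=np.array([np.cos(a),np.sin(a)]);ys=np.array([-xs[1],xs[0]])
for z in(50,60,70,80,90):
    for uv in((358.5,305),(375.5,324.5)):
        p=ray('s34',*uv,z)[:2]; print(z,p.round(1),'xs %.1f ys %.1f'%((p-C)@xs,(p-C)@ys), end='  ')
    print()
o=bot.observe();R=np.array(o['tool_rot']);print((np.array(o['ee_pos'])+155*R[:,2]).round(1),o['joints'],np.degrees(np.arctan2(R[1,1],R[0,1])))
```

```text
50 [ 427.8 -251.4] xs -89.4 ys -53.6  50 [ 421.3 -309.9] xs -91.4 ys -112.4  
60 [ 422.8 -255.6] xs -94.0 ys -58.2  60 [ 416.4 -313.4] xs -95.9 ys -116.3  
70 [ 417.9 -259.8] xs -98.6 ys -62.8  70 [ 411.6 -316.9] xs -100.5 ys -120.2  
80 [ 412.9 -264.1] xs -103.2 ys -67.4  80 [ 406.7 -320.4] xs -105.1 ys -124.0  
90 [ 408.  -268.3] xs -107.8 ys -72.0  90 [ 401.8 -323.9] xs -109.7 ys -127.9  
[ 533.2 -231.5  273.7] [-38.63461925  26.63883279  74.34748044  14.91946638  85.15475662
 -31.68523841] -9.332191279307601
```

```bash
python3 -m handwheel '[[[-4,-3,0,2],[-8,-5,0,4.5],[-12.2,-6.9,-2,4.5],[-12.2,-6.9,-6,4.5],[-12.2,-6.9,-10,4.5],[-12.2,-6.9,-12,4.5],[-12.2,-6.9,-12,4.5]]]' 8.5 20
python3 - <<'E'
from h import *
save('side','s35'); save('wrist','w6')
o=bot.observe();R=np.array(o['tool_rot']);g=np.array(o['ee_pos'])+155*R[:,2];print(g.round(1))
im=np.load('pics/w6.npz'); print((-im['R'].T@im['t']).round())
for p in((411,-300,75),(414,-270,75),(409,-328,75)): print(proj('w6',p).round())
def pr(f,b,st):
    m=np.load('pics/'+f+'.npz')['pixels'].astype(int)[b[1]:b[3],b[0]:b[2]].mean(2).astype(int)
    for i,r in enumerate(m[::st]): print(b[1]+st*i,''.join('%4d'%v for v in r[::st]))
u,v=proj('w6',(411,-300,75)).astype(int); pr('w6',(u-60,v-70,u+60,min(v+60,400)),4)
E
```

```text
time_s: 33.8
ee_pos: [397.9, -340.6, 300.0]
tool_rot: [[0.073, 0.996, 0.057], [0.958, -0.086, 0.273], [0.277, 0.035, -0.96]]
wrist_force: [0.3, -0.6, 0.2]
opening: 0.998
[ 408.3 -299.8  154.3]
[ 406. -260.  293.]
[320. 249.]
[321. 207.]
[321. 287.]
178  179 179 177 182 180 183 181 180 177 186 182 187 181 183 184 180 182 178 181 186 182 182 186 177  53  58  66  66  67  69
182  179 186 184 185 173 177 178 183 181 185 182 185 184 186 183 160  26 127 142 143 140 138 139 139 136 130 131 125 124 113
186  177 179 182 184 168 171 180 183 178 185 182 180 182 184 178 135  17 141 156 153 155 155 153 153 151 155 150 153 152 151
190  177 182 183 184 174 177 184 179 184 183 177 176 175 182 138  67   0  79  86  94 107 111 114 117 119 118 123 124 125 125
194  186 176 184 181 176 181 181 179 189 180 181 178 176 180 174  62   9  14  26  14 106 113 113 149 140  94 110 109 122 148
198  172 175 188 184 181 181 186 184 183 182 186 184 181 187 171  59   9  17  21  16 176 187 188 182 189 182 185 182 183 182
202  177 183 183 177 184 184 178 182 185 185 178 183 176 180 167  57  12  19  19  20 183 182 186 183 
[... 2573 characters left out ...]
 85  84  81  86  84  87  83  84  87  87  99 176 178 183 187 183 150 176 187
290  185  85  83  87  90  86  85  83  84  85  84  84  91  83  85  85  85  88  84  85  84  82  89 174 184 186 178 181 188 187
294  148  89  90  87  87  88  86  84  81  84  78  83  87  81  85  81  81  88  83  85  87  87  86 107 176 189 191 185 185 183
298  166  88  88  87  85  88  89  87  85  86  84  84  86  83  84  83  83  82  81  82  85  80  87  85 144 181 193 186 181 185
302  171  85  87  84  88  88  84  87  86  89  86  82  82  84  80  82  83  81  83  83  83  81  87  84  86 170 188 180 180 178
306  121  86  87  83  85  83  84  83  86  84  85  86  88  82  78  86  81  81  81  88  84  83  81  81  86 114 188 183 182 182
```

Run:
```python
from h import *
for z in(50,58,66,75): print(z,ray('w6',329,193,z)[:2].round(1),ray('w6',329,269,z)[:2].round(1),ray('s34',358.5,305,z)[:2].round(1),ray('s34',375.5,324.5,z)[:2].round(1))
```

```text
50 [ 422.5 -260.8] [ 417.4 -321.8] [ 427.8 -251.4] [ 421.3 -309.9]
58 [ 422.  -260.7] [ 417.  -319.7] [ 423.8 -254.8] [ 417.4 -312.7]
66 [ 421.4 -260.7] [ 416.6 -317.7] [ 419.9 -258.1] [ 413.5 -315.5]
75 [ 420.8 -260.7] [ 416.2 -315.4] [ 415.4 -261.9] [ 409.1 -318.7]
```

```bash
python3 -m handwheel '[[[1.2,0.6,-3,0],[1.2,0.6,-6,0],[1.2,0.6,-8,0],[1.2,0.6,-8.9,0],[1.2,0.6,-8.9,0]]]' 8.5 30; python3 -m handwheel '[[[0,0,0,0],[0,0,0,0],[0,0,0,0],[0,0,0,0],[0,0,0,0],[0,0,0,0],[0,0,0,0],[0,0,0,0]]]' 0 30; python3 -m handwheel '[[[0,0,0,0],[0,0,0,0],[0,0,0,0]]]' 0 40;python3 -c "
from h import *
o=bot.observe();R=np.array(o['tool_rot']);g=np.array(o['ee_pos'])+155*R[:,2];print(g.round(1),o['wrist_force'])"
```

```text
time_s: 34.4
ee_pos: [411.1, -335.5, 214.6]
tool_rot: [[0.071, 0.996, 0.061], [0.96, -0.085, 0.268], [0.272, 0.04, -0.961]]
wrist_force: [0.1, 0.2, 1.1]
opening: 0.995
time_s: 35.2
ee_pos: [409.4, -335.7, 214.4]
tool_rot: [[0.071, 0.996, 0.057], [0.959, -0.084, 0.269], [0.273, 0.036, -0.961]]
wrist_force: [-10.7, -2.1, 3.0]
opening: 0.15
time_s: 35.5
ee_pos: [409.3, -335.7, 214.4]
tool_rot: [[0.071, 0.996, 0.056], [0.959, -0.083, 0.269], [0.273, 0.035, -0.961]]
wrist_force: [-2.8, -1.3, 1.1]
opening: 0.142
[ 418.1 -293.9   65.4] [-2.81861798 -1.29284226  1.12366571]
```

```bash
python3 -m handwheel '[[[0.3,0,0.9,0],[0.65,-0.05,1.8,0],[1.1,-0.08,2.6,0],[1.65,-0.12,3.4,0],[2.3,-0.17,4.1,0],[2.95,-0.22,4.8,0],[2.95,-0.22,4.8,0]]]' 0 60;python3 -c "
from h import *
o=bot.observe();R=np.array(o['tool_rot']);g=np.array(o['ee_pos'])+155*R[:,2];print(g.round(1),o['wrist_force'])"
```

```text
time_s: 36.2
ee_pos: [435.8, -338.4, 264.1]
tool_rot: [[0.07, 0.996, 0.046], [0.96, -0.08, 0.27], [0.273, 0.025, -0.962]]
wrist_force: [-27.5, -4.1, 18.5]
opening: 0.136
[ 442.9 -296.5  115. ] [-27.45508696  -4.05231231  18.49595892]
```

```bash
python3 -m handwheel '[[[0.4,0,0.7,0],[1.0,-0.08,1.25,0],[1.8,-0.14,1.75,0],[2.6,-0.2,2.2,0],[3.5,-0.27,2.6,0],[3.5,-0.27,2.6,0]]]' 0 60;python3 -c "
from h import *
o=bot.observe();R=np.array(o['tool_rot']);g=np.array(o['ee_pos'])+155*R[:,2];print(g.round(1),o['wrist_force'])"
```

```text
time_s: 36.8
ee_pos: [471.2, -341.5, 291.0]
tool_rot: [[0.069, 0.997, 0.045], [0.96, -0.079, 0.269], [0.271, 0.024, -0.962]]
wrist_force: [-5.4, -3.2, 0.1]
opening: 0.132
[ 478.2 -299.9  141.8] [-5.41119188 -3.24655957  0.08226857]
```

```bash
python3 -m handwheel '[[[0.9,-0.07,0.3,0],[1.8,-0.14,0.48,0],[2.6,-0.2,0.56,0],[3.2,-0.25,0.6,0],[3.5,-0.27,0.6,0],[3.5,-0.27,0.6,0],[3.5,-0.27,0.6,0]]]' 0 60;python3 - <<'E'
from h import *
o=bot.observe();R=np.array(o['tool_rot']);g=np.array(o['ee_pos'])+155*R[:,2];print(g.round(1),o['wrist_force'],o['opening'])
save('scene','s40');save('side','s41');save('wrist','w7')
def pr(f,b,st):
    m=np.load('pics/'+f+'.npz')['pixels'].astype(int)[b[1]:b[3],b[0]:b[2]].mean(2).astype(int)
    print(f)
    for i,r in enumerate(m[::st]): print(b[1]+st*i,''.join('%4d'%v for v in r[::st]))
for p in((512,-266,137),(512,-270,42),(505,-330,137)): print(proj('s41',p).round(),proj('s40',p).round(),proj('w7',p).round())
pr('s41',(364,232,430,310),2)
E
```

```text
time_s: 37.5
ee_pos: [505.7, -344.7, 298.8]
tool_rot: [[0.069, 0.997, 0.043], [0.96, -0.078, 0.267], [0.27, 0.023, -0.963]]
wrist_force: [-9.1, -4.0, 5.3]
opening: 0.133
[ 512.3 -303.3  149.6] [-9.05364614 -4.00416441  5.28642318] 0.13299357265711045
[393. 265.] [272. 147.] [312. 197.]
[390. 291.] [273. 170.] [313. 200.]
[414. 285.] [262. 137.] [309. 324.]
s41
232  173 159 146 138 131 126 135 152 159 169 180 180 183 182 182 183 187 187 186 186 186 186 183 168 101  52  54  63  89  98  79  77  77
234  137 127 134 129 124 124 132 135 124 132 149 168 179 181 183 182 182 186 187 188 186 185 179 132  56  51  49  56  71  94  92  77  77
236  126 118 110 107 106 105 109 110 123 128 133 126 158 180 183 181 182 183 186 188 186 185 157  75  49  49  50  52  57  80  90  78  75
238  106  99  96  99  96  96 100  98  95  98 110 113 128 156 180 183 182 183 182 185 186 177 118  48  48  48  46  54  51  63  78  81  76
240   97 100 100  98  98  98  96  97  97  97  95  99 121 120 162 181 182 183 182 186 187 164  81  46  51  46  51  55  54  54  68  77  78
242   99  98  99 101  98 100  97  97  95  97  95  92
[... 3905 characters left out ...]
183 183 182 179
300  109  97  80  76  73  76  74  85  98 109 109 108 106 116 162 181 182 179 179 178 177 180 183 179 181 180 182 179 178 180 181 179 180
302  116 113 105  88  74  75  93 105 110 109 111 113 112 111 139 176 181 178 180 181 180 182 182 181 180 178 179 177 175 176 180 178 181
304   96 100  85  79  83 100 110 112 119 124 145 159 143 112 113 141 165 178 180 181 181 183 178 172 171 156 152 148 138 148 174 179 179
306   76  78  88 115 146 159 152 157 168 173 180 181 179 146 112 109 122 148 164 166 172 176 142 124 121 112 110 109 108 111 145 175 181
308   87  93 148 177 181 182 180 182 183 184 183 179 183 178 144 111 108 111 115 118 129 153 120 107 108 108 108 109 109 107 112 131 166
```

```bash
python3 -m handwheel '[[[0,0,0.05,0],[0,0,0.05,0],[0,0,0.05,0],[0,0,0.05,0]]]' 0 60
python3 - <<'E'
from h import *
o=bot.observe();R=np.array(o['tool_rot']);print((np.array(o['ee_pos'])+155*R[:,2]).round(1),o['wrist_force'],o['joint_vel'])
save('side','s50');m=np.load('pics/s50.npz')['pixels'].astype(int).mean(2).astype(int)
print(m[204:236:4,304:322:2])   # scoop post still upright
bot.finish_job()
E
```

```text
time_s: 38.05
ee_pos: [504.7, -344.7, 299.0]
tool_rot: [[0.069, 0.997, 0.038], [0.96, -0.077, 0.268], [0.271, 0.018, -0.963]]
wrist_force: [-8.0, -2.4, -3.4]
opening: 0.133
[ 510.5 -303.1  149.8] [-7.96604991 -2.36883985 -3.36695828] [-0.08992514  0.01874863  0.02570389 -0.00622101  0.12082285 -0.05364352]
[[185 175 131  81  90 149 182 182 182]
 [184 151  68  57  55  87 169 184 184]
 [183 155  75  52  59  90 167 184 183]
 [181 167  99  59  56  92 170 182 183]
 [183 179 137 103 105 136 178 181 181]
 [184 181 143 106 112 133 180 185 183]
 [128 155 139 110 109 129 178 185 183]
 [116 109 108 109 120 133 178 184 185]]
the job is handed in; nothing more can be done
```

I finished the sequence and handed the job in at about 38 s, with the lever held upright in the fingers. The moves can't tilt the tool directly. I tilted the scoop by levering it against the tray's end wall, the ring and the bench. The arm gave under load, so the tool itself was left tilted about 15 degrees.

- **Balls:** the wrist camera, looking straight down into the jar, showed exactly three balls on its floor. That is the minimum asked, and the fingers were never near the balls. I did not locate the other three. The scoop's weight reading dropped by about 0.95 N when it was tipped, which suggests more than three balls came out, so this disagrees with the count of three.
- **Scoop:** it stands free and upright at about x 511, y 13 mm, about 40 mm from where it started and turned about 9 degrees. Its post was still vertical in the last side image.
- **Lever:** the last grip position was 510.5 mm in x, against a fitted upright position of 510 to 512.5 mm. That puts the lever within about 0.02 rad of upright. The push on the wrist was about 8 N in x, close to the expected spring force. I did not check in an image that the jar touches the ring.
- **Forces:** the highest wrist force I read was about 58 N, while pressing the scoop on the ring, against the 120 N limit.
- **Pictures:** I used all 12 allowed views, so the later checks were read from pixel values and forces. My automatic estimates of scoop tilt were unreliable in several frames, so I judged the tilt mostly from geometry and contact forces.

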